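Load the contact module face down and close the station drawer

ROBOT

A 7-joint arm with a two-finger parallel gripper is mounted at the origin on the work surface. World frame = base frame: x ahead of the robot, y to its left, z up, the work surface at z = 0. Lengths are in m, angles in degrees, forces in N, time in s.
With the tool pointing down it reaches from about 0.425 to 0.95 m from the base axis. Payload 4.7 kg.
Tool frame: the origin (TCP) lies midway between the tips of the shut fingers; the grasp point (between the pads) lies 19 mm behind it (pinch_z is the distance from the TCP to the grasp point, in m); z points along the fingers, y is the direction in which the jaws open and shut (so a half turn about z gives the same grasp; the last joint's range is limited). The gripper opens to 87 mm and grips with 3 to 60 N. Pads are 19 mm wide; open, the fingers measure 117 mm over their backs; the gripper's body (75 mm by 190 mm) begins 51 mm behind the grasp point.
Start: joints at [-68.749, 26.849, -2.785, 87.806, 1.381, 65.374, -4.715], TCP at [0.263, 0.622, 0.223] pointing down, gripper open.
Joint ranges: [-148.3, 148.3], [-19.14, 114.17], [-79.39, 73.82], [5.75, 140.21], [-59.74, 239.74], [12.07, 113.84], [-152.46, 152.46]. Speed limits (degrees/s): [147.25, 147.25, 180, 180, 180, 180, 180].

INTERFACE

Orientations are given as a 3x3 rotation matrix whose columns are the frame's x, y, z axes.
In Python, from cell import read_state, camera, camera_model, job_done, pinch_z gives the robot as it stands. The module is installed in compiled form; this text tells all that it offers.
- The arm moves only by the tool send_rows, never from a script. Its argument "increments" is a list of rows, each an object with "translation": the shift along the world's x, y, z in m, a list of three; "turn": the turn, a rotation vector about the world's x, y, z in degrees, a list of three; "hand": the opening, from -1 (shut) to 1 (fully open), so that 0 is half open. A call has 1 to 20 rows; each row is the pose to reach, as a shift and turn from the pose commanded when the call began; what a row does not reach only later rows make up. A row lasts 1/10 s, in which the tool goes at most 50 mm and 8.59 degrees, less where a joint would pass 70% of its speed; a pose out of reach is approached as far as the arm can. A call with a gripper value outside its range is refused whole. The fingers move at their own pace and stop on an object; "force" is the grip in N (left out, the last holds). Time passes only in rows, so rows that repeat a pose let the fingers close. It gives the time, the measured TCP pose, the force and the opening at its end, in the units of the state.
- read_state(): the state, without advancing time (a new reading comes with each control period).
- camera(name): name is "scene" or "top" or "wrist"; returns (picture, depth): 400x640x3 uint8, blue, green, red; 400x640 float32, m along the optical axis (not along the pixel's ray), 0 where there is no reading.
- camera_model(name): a dict with "K" (3x3 intrinsics, pixels), "R" (3x3) and "t" (3): a world point X has camera coordinates R X + t; the wrist camera has in their place "hand_eye" (4x4, takes a point from camera to tool coordinates, whose origin is the TCP and whose axes are the flange's). Camera axes: x right, y down, z forward; pixel columns grow to the right and rows downward; lengths in m; the calibration is good to about 2 mm. The wrist camera is an equidistant fisheye: a pixel r from the principal point sees the ray r / f radians off the axis. A picture is of the moment at which its call begins: read the wrist's pose just before it. camera_model takes no time and is no camera call.
- job_done(): hands the job in, once; it reports no verdict.
The state is a dict: "t": time; "q": joint angles; "dq": joint speeds; "effort": joint torques, N m; "ee_pos": TCP position; "tcp_rot": TCP orientation; "ft_force": force on the tool from outside, world axes, zero at the start; "moment": the same for the moment, N m; "finger_gap": finger opening in m.
Only numpy, scipy, OpenCV 4.12 (cv2) and the standard library are available. Lean on these libraries where they do the work, as an engineer would, in place of code of your own. Each camera call takes 0.05 s, during which the arm holds its last target.

TASK

Turn the contact module over and lay it gently, gold contacts down, squarely on the blue pad in the station's open drawer, its long side across the drawer like the pad's. Then push the drawer fully home, past its detent until it seats, without slamming it. Leave the other things on the bench where they are.

Things in the scene. Friction and masses are not known exactly. Their poses are not given: they have to be found in the camera images.
- module_center (a point): Centre of the contact module: a loose rigid light-grey block 96 mm long (x), 56 wide (y), 30 thick (z), 0.2 to 0.4 kg, lying on the bench contact face up (black field with three rows of gold pads). Its back is grey with one red stripe along the length. z points out of the contact face. Its ends are flat: it stands stably on either 56 x 30 mm end, 96 mm tall.
- drawer_pad (a point): Centre of the flat blue pad (80 mm along x, 116 along y) on the drawer's floor, 25 mm above the bench; moves with the drawer. x points into the station (closing direction), z up. The white tray around it is 180 (x) by 160 mm (y) inside, walls 27 mm above its floor; the pad's centre is 75 mm behind the inside of its front wall, midway in y.
- station_front (a point): Middle of the lower edge of the station's front face, on the bench; axes as for the pad. The station, fixed to the bench, is an aluminium and grey box 210 mm wide (y), 220 deep, 110 high, with a wafer chuck on top reaching 123 mm. It covers the rear of the tray; the blue pad's centre is 80 to 105 mm out in front of this face at the start. The slot for the tray is open up to 90 mm above the bench.
- drawer_handle (a point): Middle of the horizontal steel bar handle (100 mm long along y, about 10 mm thick, 65 mm above the bench) on the drawer's white front panel; moves with the drawer, axes as for the pad. The panel is 204 mm wide, 15 thick, from 15 to 85 mm above the bench; its outer face is 35 mm behind this point (+x). Pushing the bar or the panel along x closes the drawer.
- drawer (a joint): How far the drawer is open, m: 0 fully home (seated against its stop), 0.16 to 0.185 at the start. It slides easily (1 to 3 N) until about 0.019; there a sprung detent resists with up to about 12 N, less and less down to its crest at 0.008; past about 0.005 it draws the drawer home to 0 by itself and holds it there.
- case_center (a point): Bystander: centre of a closed dark green tweezer case with a black seam, 90 x 60 x 22 mm, loose, lying on the bench. Leave alone.
- positioner_center (a point): Bystander: middle of a black micropositioner on a dark steel foot 60 x 50 mm, 64 mm tall, with two aluminium thumb screws (one up, one sticking out 42 mm to its -y), loose, this point 27 mm above the bench. Leave alone.
- objective_center (a point): Bystander: centre of a black microscope objective with a brass band, 35 mm across and 45 mm tall, loose, standing on the bench. Leave alone.
Things that resemble listed ones, but are neither listed nor needed, are in the scene too. Leave any brown or pink look-alike of the part that bears module_center alone.

How it is judged:
By the outcome, as a careful person would: the job done as asked, in the order asked, and still so for the second after the job is handed in, with the robot touching nothing.
It also fails if it takes over 72 s, if anything falls off the work surface, if the arm or the gripper's body presses on something with over 40 N, if the wrist force passes 120 N, or if a joint passes its speed limit or range.

## Working session

There is one attempt and no reset: what is moved stays moved. The work goes in short steps, Python scripts to look and compute and a tool call to move; the robot and the scene stay as the last step left them, time stands still between calls to the robot, and variables do not carry over. Pictures are saved under pics/ and viewed, and the job is handed in when it is done.

Besides the shell and the picture viewer there is one more tool, called after ">>>" in YAML: its name, and indented under it one key for each argument. send_rows: Moves the arm, as the interface text tells. Its arguments: {"type":"object","properties":{"increments":{"type":"array","items":{"type":"object","properties":{"translation":{"type":"array","items":{"type":"number"}},"turn":{"type":"array","items":{"type":"number"}},"hand":{"type":"number"}}}},"force":{"type":"number"}},"required":["increments"]}

```bash
mkdir -p pics; cat > h.py <<'E'
import numpy as np, cv2
from cell import read_state, camera, camera_model, job_done, pinch_z
def world(name,d,u,v):
    m=camera_model(name);K=np.array(m["K"]);R=np.array(m["R"]);t=np.array(m["t"])
    z=d[v,u]; c=np.stack([(u-K[0,2])/K[0,0]*z,(v-K[1,2])/K[1,1]*z,z])
    return (R.T@(c-t.reshape(3,*([1]*(c.ndim-1))))if c.ndim==2 else R.T@(c-t))
def ray(name,u,v,h):
    m=camera_model(name);K=np.array(m["K"]);R=np.array(m["R"]);t=np.array(m["t"])
    o=-R.T@t; r=R.T@np.array([(u-K[0,2])/K[0,0],(v-K[1,2])/K[1,1],1.]); return o+r*(h-o[2])/r[2]
E
python3 - <<'E'
from h import *
for n in("scene","top"):
    p,d=camera(n); cv2.imwrite(f"pics/{n}0.png",p); np.savez(f"pics/{n}0.npz",p=p,d=d)
    m=camera_model(n); print(n,m["K"],-np.array(m["R"]).T@m["t"])
print(read_state(),pinch_z)
E
```

```text
scene [[407.92932725   0.         324.03645759]
 [  0.         407.92932725 200.21023897]
 [  0.           0.           1.        ]] [1.53029003 0.01098391 0.68385171]
top [[393.97872005   0.         326.07903269]
 [  0.         393.97872005 195.21067239]
 [  0.           0.           1.        ]] [ 0.36849839 -0.12594565  0.94003542]
{'t': 0.1, 'q': array([-68.75011274,  26.8920912 ,  -2.78357766,  87.86444117,
         1.37882263,  65.37384408,  -4.71713648]), 'dq': array([ 0.0047534 , -0.20666757, -0.08709127, -0.16234922, -0.04290463,
        0.07166188,  0.02894672]), 'effort': array([ 1.03285347e-04, -5.09170997e+01, -8.14921036e-02, -2.36828113e+01,
       -6.14984706e-02,  3.44519026e-02,  6.25013649e-05]), 'ee_pos': array([0.2625057 , 0.62130926, 0.22162931]), 'tcp_rot': array([[-9.21135835e-01,  3.89240770e-01, -6.30346993e-04],
       [ 3.89241279e-01,  9.21134497e-01, -1.56997427e-03],
       [-3.04636323e-05, -1.69151663e-03, -9.99998569e-01]]), 'ft_force': array([-0.48875028, -0.07209629,  0.14218099]), 'moment': array([-0.01223421,  0.03058189,  0.03090176]), 'finger_gap': 0.08699517257338227} 0.0187
```

View pics/scene0.png

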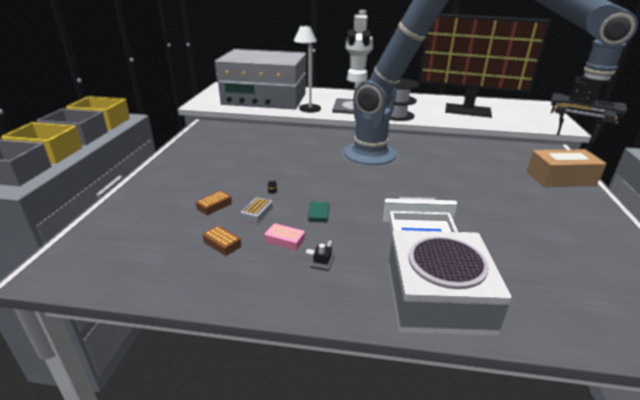

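View pics/top0.png

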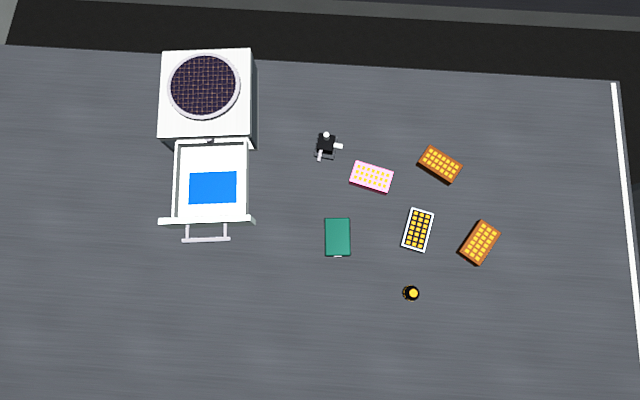

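Candidates for the module in the top view are the light-grey block at (418,230), brown at (440,164) and (480,243), and pink at (371,177). The grey one fits the description. I'll crop it and measure.

```bash
python3 - <<'E'
from h import *
z=np.load("pics/top0.npz");p,d=z["p"],z["d"]
cv2.imwrite("pics/crop1.png",cv2.resize(p[120:310,300:520],None,fx=3,fy=3,interpolation=cv2.INTER_CUBIC))
V,U=np.mgrid[0:400,0:640]
W=world("top",d,U.ravel(),V.ravel()).T.reshape(400,640,3)
def rep(n,mask,h):
    cs,_=cv2.findContours(mask.astype(np.uint8),cv2.RETR_EXTERNAL,cv2.CHAIN_APPROX_NONE)
    c=max(cs,key=cv2.contourArea); m=np.zeros(mask.shape,np.uint8);cv2.drawContours(m,[c],-1,1,-1)
    q=np.array([ray("top",u,v,h)[:2] for u,v in c[:,0]]).astype(np.float32)
    print(n,"z med",np.round(np.median(W[m>0][:,2]),4),"rect",cv2.minAreaRect(q*1000),cv2.boxPoints(cv2.minAreaRect(q*1000)).round(1).tolist())
roi=np.zeros((400,640),bool);roi[200:258,395:440]=1
rep("module",roi&(W[...,2]>.022),.03)
b=p.astype(int)
rep("pad",(b[...,0]>150)&(b[...,2]<80)&(V<250)&(U<300),.025)
roi[:]=0;roi[235:245,175:235]=1
rep("bar",roi&(W[...,2]>.04),.07)
roi[:]=0;roi[130:233,150:265]=1
rep("panel",roi&(W[...,2]>.075)&(V>212),.085)
roi[:]=0;roi[40:160,150:265]=1
rep("station",roi&(W[...,2]>.10)&(V<160),.11)
for n,r in dict(pos=(125,165,310,350),case=(210,262,318,358),obj=(280,305,398,425),pink=(155,197,345,398),br1=(140,188,412,466),br2=(215,270,455,505)).items():
    roi[:]=0;roi[r[0]:r[1],r[2]:r[3]]=1
    rep(n,roi&(W[...,2]>.012),.03)
E
```

```text
module z med 0.0294 rect ((514.4407348632812, -323.03021240234375), (56.247371673583984, 96.58277893066406), 76.87916564941406) [[461.0, -339.5], [555.0999755859375, -361.3999938964844], [567.9000244140625, -306.6000061035156], [473.79998779296875, -284.70001220703125]]
pad z med 0.0247 rect ((583.8448486328125, 169.386474609375), (76.51217651367188, 111.849609375), 6.308069705963135) [[539.7000122070312, 220.8000030517578], [552.0, 109.5999984741211], [628.0, 118.0], [615.7000122070312, 229.1999969482422]]
bar z med 0.068 rect ((454.5637512207031, 151.726318359375), (17.740678787231445, 106.62339782714844), 3.9750566482543945) [[442.0, 204.3000030517578], [449.3999938964844, 97.9000015258789], [467.1000061035156, 99.19999694824219], [459.70001220703125, 205.5]]
panel z med 0.0834 rect ((495.3186950683594, 156.26611328125), (16.39171600341797, 204.7225799560547), 6.136733531951904) [[476.20001220703125, 257.20001220703125], [498.1000061035156, 53.599998474121094], [514.4000244140625, 55.400001525878906], [492.5, 258.8999938964844]]
station z med 0.1135 rect ((786.971435546875, 190.39
[... 1176 characters left out ...]
802734), 75.49191284179688) [[591.9000244140625, -248.8000030517578], [650.5999755859375, -264.0], [674.4000244140625, -172.0], [615.7000122070312, -156.8000030517578]]
br1 z med 0.0291 rect ((675.2102661132812, -373.174560546875), (95.60183715820312, 64.75009155273438), 59.29494094848633) [[623.0, -397.70001220703125], [678.5999755859375, -430.79998779296875], [727.5, -348.6000061035156], [671.7999877929688, -315.5]]
br2 z med 0.0296 rect ((495.0777893066406, -464.6044616699219), (59.75444793701172, 99.55564880371094), 56.642234802246094) [[437.1000061035156, -462.20001220703125], [520.2000122070312, -516.9000244140625], [553.0999755859375, -467.0], [469.8999938964844, -412.29998779296875]]
```

View pics/crop1.png

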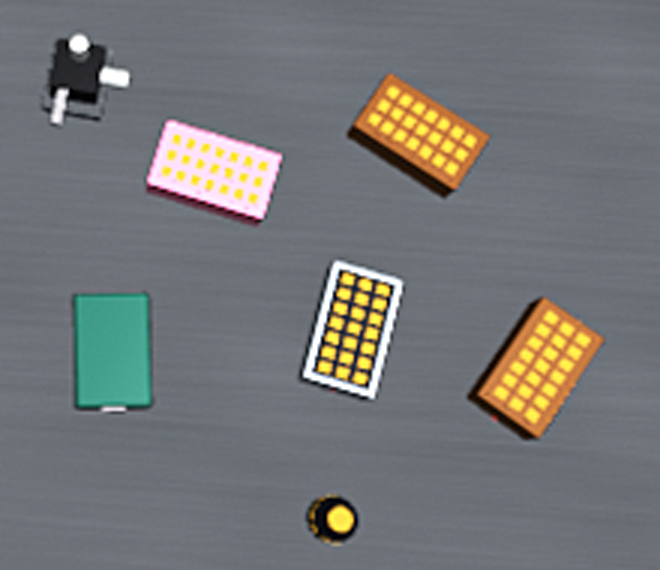

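The close crop shows the light-grey block at about (352,330) in the crop, with a black field and three rows of gold pads, so that is the module. Next I'll check the arm's orientation kinematics for feasibility, because the flip needs a stand-on-end regrasp.

```bash
python3 - <<'E'
from h import *
import itertools
from scipy.spatial.transform import Rotation as Ro
s=read_state();q=s["q"];T=s["tcp_rot"]
best=[]
for sg in itertools.product([1,-1],repeat=7):
  M=np.eye(3)
  for a,k,sn in zip("zyzyzyz",q,sg): M=M@Ro.from_euler(a,sn*k,degrees=True).as_matrix()
  # allow fixed Rz(b) base and Rz(c) tool: compare zenith
  best.append((abs(M[2,2]-T[2,2]),sg,M))
best.sort(key=lambda x:x[0])
for b in best[:10]:
  M=b[2]; print(b[0],b[1]); 
  # pick base yaw 0 / tool yaw
  print((M.T@T).round(3).tolist())
print(np.round(camera_model("wrist")["hand_eye"],3)); print(camera_model("wrist")["K"])
E
```

```text
1.1102230246251565e-16 (1, 1, 1, 1, 1, 1, 1)
[[0.717, 0.697, -0.003], [-0.697, 0.717, -0.001], [0.001, 0.003, 1.0]]
1.1102230246251565e-16 (1, 1, 1, 1, 1, 1, -1)
[[0.593, 0.805, -0.003], [-0.805, 0.593, -0.001], [0.001, 0.003, 1.0]]
1.1102230246251565e-16 (1, 1, -1, 1, -1, 1, 1)
[[0.787, 0.617, -0.003], [-0.617, 0.787, -0.002], [0.001, 0.003, 1.0]]
1.1102230246251565e-16 (1, 1, -1, 1, -1, 1, -1)
[[0.676, 0.737, -0.003], [-0.737, 0.676, -0.001], [0.001, 0.003, 1.0]]
1.1102230246251565e-16 (1, -1, 1, -1, 1, -1, 1)
[[0.717, 0.697, 0.0], [-0.697, 0.717, -0.001], [-0.001, 0.0, 1.0]]
1.1102230246251565e-16 (1, -1, 1, -1, 1, -1, -1)
[[0.593, 0.805, 0.0], [-0.805, 0.593, -0.001], [-0.001, 0.0, 1.0]]
1.1102230246251565e-16 (1, -1, -1, -1, -1, -1, 1)
[[0.787, 0.617, 0.001], [-0.617, 0.787, -0.001], [-0.001, 0.0, 1.0]]
1.1102230246251565e-16 (1, -1, -1, -1, -1, -1, -1)
[[0.676, 0.737, 0.0], [-0.737, 0.676, -0.001], [-0.001, 0.0, 1.0]]
1.1102230246251565e-16 (-1, 1, 1, 1, 1, 1, 1)
[[-0.058, -0.998, -0.0], [0.998, -0.058, 0.0], [-0.0, 0.0, 1.0]]
1.1102230246251565e-16 (-1, 1, 1, 1, 1, 1, -1)
[[0.107, -0.994, 0.0], [0.994, 0.107, 0.0], [-0.0, 0.0, 1.0]]
[[-0.    -0.968 -0.251  0.069]
 [ 1.    -0.     0.     0.   ]
 [-0.    -0.251  0.968 -0.161]
 [ 0.     0.     0.     1.   ]]
[[309.70691629   0.         321.83376923]
 [  0.         309.70691629 199.43065829]
 [  0.           0.           1.        ]]
```

```bash
python3 - <<'E'
from h import *
p,d=camera("wrist"); cv2.imwrite("pics/w0.png",p)
E
```

```text
(no output)
```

View pics/w0.png

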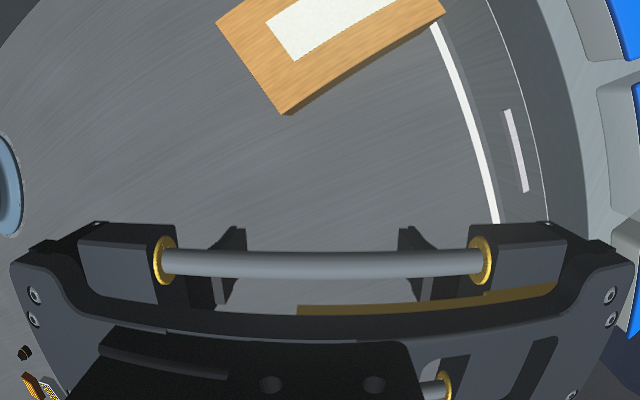

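>>> send_rows:
  increments:
    - {"translation":[0.04,-0.03,0.01],"turn":[0,0,0],"hand":1}
    - {"translation":[0.08,-0.07,0.02],"turn":[0,8,0],"hand":1}
    - {"translation":[0.12,-0.11,0.03],"turn":[0,16,0],"hand":1}
    - {"translation":[0.15,-0.15,0.03],"turn":[0,24,0],"hand":1}
    - {"translation":[0.18,-0.19,0.03],"turn":[0,30,0],"hand":1}
    - {"translation":[0.2,-0.24,0.03],"turn":[0,30,0],"hand":1}

```text
t: 0.75
ee_pos: [0.4591, 0.3949, 0.2488]
tcp_rot: [[-0.794, 0.342, -0.503], [0.396, 0.918, -0.0], [0.462, -0.199, -0.864]]
ft_force: [1.2, 0.1, -1.4]
finger_gap: 0.087
```

```bash
cat >> h.py <<'E'
import json
def log():
    s=read_state(); open("log.jsonl","a").write(json.dumps(dict(q=list(s["q"]),p=list(s["ee_pos"]),R=np.array(s["tcp_rot"]).tolist()))+"\n")
    print("t",round(s["t"],2),"q",s["q"].round(1),"p",s["ee_pos"].round(4),"gap",round(s["finger_gap"],4),"F",np.round(s["ft_force"],1));print(np.round(s["tcp_rot"],3).tolist()); return s
E
echo '{"q": [-68.75011274,26.8920912,-2.78357766,87.86444117,1.37882263,65.37384408,-4.71713648],"p":[0.2625057,0.62130926,0.22162931],"R":[[-0.921135835,0.38924077,-0.000630346993],[0.389241279,0.921134497,-0.00156997427],[-0.0000304636323,-0.00169151663,-0.999998569]]}'>log.jsonl
python3 -c "from h import *;log()"
```

```text
t 0.75 q [-34.3  33.   -2.5  79.8 -16.1  92.   33. ] p [0.4591 0.3949 0.2488] gap 0.087 F [ 1.2  0.1 -1.4]
[[-0.794, 0.342, -0.503], [0.396, 0.918, -0.0], [0.462, -0.199, -0.864]]
```

>>> send_rows:
  increments:
    - {"translation":[0.01,-0.05,0],"turn":[-8,0,0],"hand":1}
    - {"translation":[0.02,-0.1,0],"turn":[-16,0,0],"hand":1}
    - {"translation":[0.03,-0.15,0],"turn":[-24,0,0],"hand":1}
    - {"translation":[0.03,-0.2,0],"turn":[-30,-8,0],"hand":1}
    - {"translation":[0.03,-0.25,0],"turn":[-34,-16,0],"hand":1}
    - {"translation":[0.03,-0.3,0],"turn":[-34,-16,0],"hand":1}

```text
t: 1.35
ee_pos: [0.483, 0.103, 0.252]
tcp_rot: [[-0.86, 0.444, -0.252], [0.507, 0.688, -0.52], [-0.057, -0.575, -0.816]]
ft_force: [1.5, -0.6, -0.3]
finger_gap: 0.0869
```

```bash
python3 -c "from h import *;log()"
```

```text
t 1.35 q [-35.6  23.3   8.6  97.7  17.1  88.4  26.6] p [0.483 0.103 0.252] gap 0.0869 F [ 1.5 -0.6 -0.3]
[[-0.86, 0.444, -0.252], [0.507, 0.688, -0.52], [-0.057, -0.575, -0.816]]
```

```bash
cat > fk.py <<'E'
import numpy as np, json, itertools
from scipy.spatial.transform import Rotation as Ro
from scipy.optimize import least_squares
L=[json.loads(l) for l in open("log.jsonl")]
def rots(q,sg):
  M=np.eye(3);o=[]
  for a,k,sn in zip("zyzyzyz",q,sg):
    M=M@Ro.from_euler(a,sn*k,degrees=True).as_matrix();o.append(M)
  return o
if __name__=="__main__":
  res=[]
  for sg in itertools.product([1,-1],repeat=7):
    C=[rots(l["q"],sg)[-1].T@np.array(l["R"]) for l in L]
    m=sum(C);u,_,v=np.linalg.svd(m);m=u@v
    res.append((max(np.abs(c-m).max() for c in C),sg,m))
  res.sort(key=lambda x:x[0])
  for r in res[:3]: print(r[0],r[1],r[2].round(3).tolist())
E
python3 fk.py
```

```text
3.633677803094315e-10 (-1, 1, -1, 1, -1, 1, -1) [[-0.0, -1.0, -0.0], [1.0, -0.0, -0.0], [0.0, -0.0, 1.0]]
0.21235786961415473 (1, 1, -1, -1, 1, -1, 1) [[0.676, 0.417, -0.608], [-0.611, 0.779, -0.144], [0.413, 0.469, 0.781]]
0.24388547216653086 (-1, 1, 1, 1, -1, 1, -1) [[-0.038, -0.999, 0.025], [0.998, -0.037, 0.045], [-0.045, 0.027, 0.999]]
```

```bash
cat > fk2.py <<'E'
from fk import *
SG=(-1,1,-1,1,-1,1,-1)
def cols(q):
  o=rots(q,SG); z=np.array([0,0,1.])
  return np.stack([z,o[1][:,2],o[2][:,0],o[3][:,0],o[3][:,2],o[5][:,0],o[5][:,2]],1)
A=np.vstack([cols(l["q"]) for l in L]); b=np.hstack([l["p"] for l in L])
P,r,rk,sv=np.linalg.lstsq(A,b,rcond=None)
TO=np.array([[0,-1,0],[1,0,0],[0,0,1.]])
def fkin(q): return cols(q)@P, rots(q,SG)[-1]@TO
if __name__=="__main__": print(P.round(4),np.abs(A@P-b).max(),sv.round(3))
E
python3 fk2.py
```

```text
[0.5108 0.4262 0.0629 0.1402 0.5454 0.0138 0.2869] 0.04654103637932386 [3.428 2.978 0.487 0.303 0.156 0.151 0.031]
```

```bash
cat >> h.py <<'E'
from scipy.spatial.transform import Rotation as Ro
def turn_to(R0,Rt): return Ro.from_matrix(np.array(Rt)@np.array(R0).T).as_rotvec(degrees=True)
def down(yaz): # tool down, jaw axis azimuth yaz
    y=np.array([np.cos(np.radians(yaz)),np.sin(np.radians(yaz)),0]);z=np.array([0,0,-1.]);return np.stack([np.cross(y,z),y,z],1)
E
python3 -c "
from h import *
s=read_state();print(turn_to(s['tcp_rot'],down(76.9)),np.array([.493,-.318,.2])-s['ee_pos'])"
```

```text
[ 33.94188328 -10.1489615   17.89191155] [ 0.00998825 -0.42098373 -0.05201866]
```

>>> send_rows:
  increments:
    - {"translation":[0.01,-0.05,0],"turn":[0,8,0],"hand":1}
    - {"translation":[0.03,-0.1,0],"turn":[0,8,8],"hand":1}
    - {"translation":[0.05,-0.15,0],"turn":[5,8,14],"hand":1}
    - {"translation":[0.05,-0.2,0],"turn":[8,8,20],"hand":1}

```text
t: 1.75
ee_pos: [0.536, -0.0915, 0.2522]
tcp_rot: [[-0.976, 0.095, -0.194], [0.179, 0.859, -0.479], [0.121, -0.503, -0.856]]
ft_force: [1.0, -1.2, 0.6]
finger_gap: 0.0869
```

```bash
python3 -c "
from h import *
s=log();print(turn_to(s['tcp_rot'],down(76.9)),np.array([.493,-.318,.2])-s['ee_pos'])"
```

```text
t 1.75 q [-17.   20.6   9.5 100.   24.   77.2  64.8] p [ 0.536  -0.0915  0.2522] gap 0.0869 F [ 1.  -1.2  0.6]
[[-0.976, 0.095, -0.194], [0.179, 0.859, -0.479], [0.121, -0.503, -0.856]]
[ 28.38157441 -12.85790456  -4.49562932] [-0.04297826 -0.22649813 -0.0522003 ]
```

>>> send_rows:
  increments:
    - {"translation":[-0.01,-0.05,0],"turn":[7,-3,-1],"hand":1}
    - {"translation":[-0.02,-0.1,-0.01],"turn":[14,-6,-2],"hand":1}
    - {"translation":[-0.03,-0.15,-0.02],"turn":[21,-9,-3],"hand":1}
    - {"translation":[-0.04,-0.2,-0.04],"turn":[28,-12,-4],"hand":1}
    - {"translation":[-0.043,-0.226,-0.052],"turn":[28.4,-12.9,-4.5],"hand":1}

```text
t: 2.25
ee_pos: [0.4866, -0.3248, 0.2013]
tcp_rot: [[-0.97, 0.244, -0.001], [0.244, 0.97, -0.003], [0.0, -0.003, -1.0]]
ft_force: [-0.5, -0.5, -0.3]
finger_gap: 0.0873
```

```bash
python3 -c "
from h import *
s=log();print(turn_to(s['tcp_rot'],down(76.9)),np.array([.493,-.318,.2])-s['ee_pos'])
p,d=camera('wrist');cv2.imwrite('pics/w1.png',p)"; python3 fk2.py
cat > fk3.py <<'E'
from fk import *
SG=(-1,1,-1,1,-1,1,-1)
import itertools
z=np.array([0,0,1.])
names={"h":None}
def col(q,n):
  if n=="h": return z
  o=rots(q,SG); return o[int(n[0])-1][:,"xyz".index(n[1])]
b=np.hstack([l["p"] for l in L])
base=["h","2z","4z","6z"]
extra=["1x","1y","2x","3x","4x","5x","6x","2y","4y","6y"]
out=[]
for k in range(0,5):
  for e in itertools.combinations(extra,k):
    ns=base+list(e)
    A=np.vstack([np.stack([col(l["q"],n) for n in ns],1) for l in L])
    P,_,rk,_=np.linalg.lstsq(A,b,rcond=None)
    out.append((np.abs(A@P-b).max(),e,P.round(4)))
for k in range(5):
  for o in sorted([o for o in out if len(o[1])==k],key=lambda x:x[0])[:3]: print(o)
E
python3 fk3.py
```

```text
t 2.25 q [ 18.6  19.7  13.9 102.6  -5.3  58.3 110.4] p [ 0.4866 -0.3248  0.2013] gap 0.0873 F [-0.5 -0.5 -0.3]
[[-0.97, 0.244, -0.001], [0.244, 0.97, -0.003], [0.0, -0.003, -1.0]]
[ 0.14589357 -0.04722354  1.0369798 ] [ 0.00636768  0.00677276 -0.00126258]
[0.7194 0.3441 0.1108 0.2364 0.5979 0.0215 0.2941] 0.04900190146314823 [4.421 3.843 0.654 0.376 0.234 0.231 0.079]
(np.float64(0.04076782904726478), (), array([0.379 , 0.4465, 0.5246, 0.3327]))
(np.float64(0.002250479625470758), ('2y',), array([ 0.2231,  0.5687,  0.4589,  0.3166, -0.0425]))
(np.float64(0.0022504796254713133), ('1y',), array([ 0.2231,  0.5687,  0.4589,  0.3166, -0.0425]))
(np.float64(0.003491001713293529), ('4y',), array([ 0.2618,  0.5305,  0.4797,  0.3118, -0.0413]))
(np.float64(8.708854022737578e-05), ('1y', '4y'), array([ 0.2373,  0.5546,  0.4666,  0.3148, -0.0267, -0.0155]))
(np.float64(8.708854022759782e-05), ('2y', '4y'), array([ 0.2373,  0.5546,  0.4666,  0.3148, -0.0267, -0.0155]))
(np.float64(0.0007686939227675715), ('4x', '2y'), array([ 0.2424,  0.5642,  0.4682,  0.3149,  0.0142, -0.0421]))
(np.float64(1.55
[... 278 characters left out ...]
e-02, -4.000e-04]))
(np.float64(8.679348192466851e-05), ('1y', '2x', '4y'), array([ 2.382e-01,  5.537e-01,  4.667e-01,  3.147e-01, -2.610e-02,
        4.000e-04, -1.610e-02]))
(np.float64(1.4928555058801862e-09), ('1y', '6x', '4y', '6y'), array([ 2.377e-01,  5.542e-01,  4.668e-01,  3.148e-01, -2.640e-02,
        0.000e+00, -1.540e-02, -4.000e-04]))
(np.float64(1.4928562275251522e-09), ('6x', '2y', '4y', '6y'), array([ 2.377e-01,  5.542e-01,  4.668e-01,  3.148e-01,  0.000e+00,
       -2.640e-02, -1.540e-02, -4.000e-04]))
(np.float64(1.5317597745756473e-09), ('5x', '2y', '4y', '6y'), array([ 2.377e-01,  5.542e-01,  4.668e-01,  3.148e-01,  0.000e+00,
       -2.640e-02, -1.540e-02, -4.000e-04]))
```

```bash
cat > ik.py <<'E'
import numpy as np
from scipy.optimize import least_squares
from scipy.spatial.transform import Rotation as Ro
SG=np.array([-1,1,-1,1,-1,1,-1])
LO=np.array([-148.3,-19.14,-79.39,5.75,-59.74,12.07,-152.46]);HI=np.array([148.3,114.17,73.82,140.21,239.74,113.84,152.46])
TO=np.array([[0,-1,0],[1,0,0],[0,0,1.]])
def fk(q):
  M=np.eye(3);o=[]
  for i,(a,k) in enumerate(zip("zyzyzyz",np.radians(q)*SG)):
    c,s=np.cos(k),np.sin(k)
    M=M@(np.array([[c,-s,0],[s,c,0],[0,0,1]]) if a=="z" else np.array([[c,0,s],[0,1,0],[-s,0,c]])); o.append(M)
  el=np.array([0,0,.2377])+o[1]@[0,-.0264,.5542]; wr=el+o[3]@[0,-.0154,.4668]; p=wr+o[5]@[0,-.0004,.3148]
  return p,M@TO,el,wr
def ik(p,R,q0,w=1e-3):
  def f(q):
    a,b,_,_=fk(q); return np.hstack([(a-p)*10,Ro.from_matrix(b@R.T).as_rotvec()*3,(q-q0)*w*.1])
  r=least_squares(f,np.clip(q0,LO+.5,HI-.5),bounds=(LO+.3,HI-.3),max_nfev=60)
  a,b,_,_=fk(r.x); return r.x,np.linalg.norm(a-p),np.degrees(Ro.from_matrix(b@R.T).magnitude())
def pose(d,tilt,up=1):
  """tool tilt deg from down toward horizontal azimuth d; camera up"""
  h=np.array([np.cos(np.radians(d)),np.sin(np.radians(d)),0]);t=np.radians(tilt)
  z=np.sin(t)*h+np.cos(t)*np.array([0,0,-1.]); y=np.cross(z,h*np.cos(t)+np.array([0,0,np.sin(t)]))
  x=np.cross(y,z); R=np.stack([x,y,z],1)
  return R if up>0 else R@np.diag([-1,-1,1])
def path(q,p0,R0,p1,R1,n=25):
  """sim: returns final q, worst errors"""
  rv=Ro.from_matrix(R1@R0.T).as_rotvec();we=wr=0;tr=[]
  for i in range(1,n+1):
    s=i/n;q,e,r=ik(p0+s*(p1-p0),Ro.from_rotvec(rv*s).as_matrix()@R0,q);we=max(we,e);wr=max(wr,r);tr.append(q)
  return q,we,wr,tr
E
cat > plan.py <<'E'
from ik import *
rng=np.random.default_rng(0)
g=.019
seeds=[np.array([18.6,19.7,13.9,102.6,-5.3,58.3,110.4])]
for a in (0,90,180,-50):
  seeds.append(np.array([0,40,0,90,a,60,0.]))
def solve(p,R,az):
  best=None
  for s0 in seeds:
    for q7 in (-90,0,90):
      s=s0.copy();s[0]=-az;s[6]=q7
      q,e,r=ik(p,R,s,1e-4)
      c=e*1000+r
      if best is None or c<best[0]: best=(c,q)
    if best[0]<1: break
  return best
for az in (60,0,-10):
 for rr in (.45,.55):
  S=np.array([rr*np.cos(np.radians(az)),rr*np.sin(np.radians(az))])
  for rel in range(0,360,45):
    d1=az+rel; out=[]
    for (d,t,h) in ((d1,60,.068),(d1,75,.068),(d1,90,.068),(d1+180,90,.06)):
      for up in (1,-1):
        R=pose(d,t,up); p=np.array([*S,h])+R[:,2]*g
        c,q=solve(p,R,az); out.append(round(c,1))
    print(az,rr,rel,out,flush=True)
E
timeout 550 python3 plan.py
```

```text
60 0.45 0 [np.float64(105.0), np.float64(106.4), np.float64(127.0), np.float64(123.9), np.float64(82.1), np.float64(76.0), np.float64(29.7), np.float64(29.7)]
60 0.45 45 [np.float64(8.2), np.float64(8.2), np.float64(3.4), np.float64(3.4), np.float64(1.0), np.float64(1.0), np.float64(0.0), np.float64(0.0)]
60 0.45 90 [np.float64(0.0), np.float64(0.0), np.float64(0.0), np.float64(0.0), np.float64(0.0), np.float64(0.0), np.float64(0.0), np.float64(0.0)]
60 0.45 135 [np.float64(0.0), np.float64(0.0), np.float64(0.0), np.float64(0.0), np.float64(0.0), np.float64(0.0), np.float64(0.0), np.float64(0.0)]
60 0.45 180 [np.float64(0.0), np.float64(0.0), np.float64(0.0), np.float64(0.0), np.float64(31.7), np.float64(31.7), np.float64(78.2), np.float64(72.1)]
60 0.45 225 [np.float64(0.0), np.float64(0.0), np.float64(0.0), np.float64(0.0), np.float64(0.0), np.float64(0.0), np.float64(2.1), np.float64(2.1)]
60 0.45 270 [np.float64(0.0), np.float64(0.0), np.float64(0.0), np.float64(0.0), np.float64(0.0), np.float64(0.0), np.float64(0.0), np.float64(0.0)]
60 0.45 315 [np.float64(9.1), np.float64(9.1)
[... 5417 characters left out ...]
t64(0.0), np.float64(0.0), np.float64(0.0), np.float64(0.0), np.float64(0.0), np.float64(0.0)]
-10 0.55 180 [np.float64(0.0), np.float64(0.0), np.float64(23.9), np.float64(23.9), np.float64(72.8), np.float64(72.8), np.float64(27.6), np.float64(24.1)]
-10 0.55 225 [np.float64(0.0), np.float64(0.0), np.float64(0.0), np.float64(0.0), np.float64(0.0), np.float64(0.0), np.float64(9.0), np.float64(9.0)]
-10 0.55 270 [np.float64(0.0), np.float64(0.0), np.float64(0.0), np.float64(0.0), np.float64(0.0), np.float64(0.0), np.float64(0.0), np.float64(0.0)]
-10 0.55 315 [np.float64(0.0), np.float64(0.0), np.float64(0.0), np.float64(0.0), np.float64(0.0), np.float64(0.0), np.float64(0.0), np.float64(0.0)]
```

View pics/w1.png

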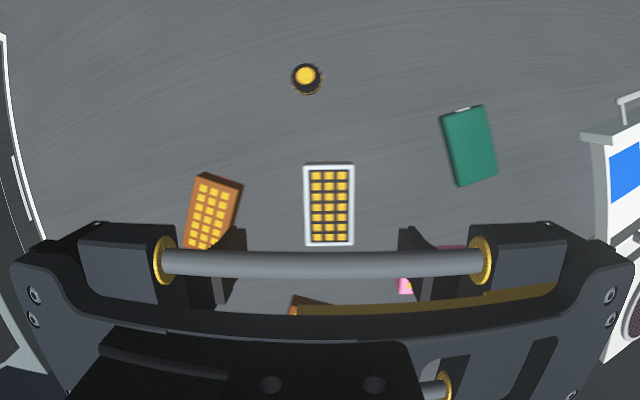

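The wrist view shows the grey module directly below at (329,205), with brown at (210,210), the objective at (307,78) and the case at (468,145). I'll check for free space for the stand-up site and simulate the path.

```bash
cat > sim.py <<'E'
from ik import *
q=np.array([18.6,19.7,13.9,102.6,-5.3,58.3,110.4])
g=.019
u=-13.1 # long axis az
for az,rr in((-85,.5),(-90,.5),(-95,.5),(90,.5),(85,.55)):
 for rel in (90,270,135,315,100,260):
  d1=az+rel
  # standing tool dir d1; before tilting: tool down with frame pose(d1,0)
  S=np.array([rr*np.cos(np.radians(az)),rr*np.sin(np.radians(az))])
  for up in (1,-1):
   for up2 in (1,-1):
    p0,R0,_,_=fk(q); log=[]
    # hover site, down
    R1=pose(d1,0,up); p1=np.array([*S,.25])
    qa,e,r,_=path(q,p0,R0,p1,R1,16); log+= [e*1e3,r]
    R2=pose(d1,90,up); p2=np.array([*S,.068])+R2[:,2]*g
    qb,e,r,_=path(qa,p1,R1,p2+[0,0,.1],R2,14); log+=[e*1e3,r]
    qc,e,r,_=path(qb,p2+[0,0,.1],R2,p2,R2,5); log+=[e*1e3,r]
    # retreat back
    p3=p2-R2[:,2]*.09
    qd,e,r,_=path(qc,p2,R2,p3,R2,5); log+=[e*1e3,r]
    R5=pose(d1+180,90,up2); p5=np.array([*S,.06])-R5[:,2]*.07; 
    p4=p3+[0,0,.2];R4=pose(d1,0,up)
    qe,e,r,_=path(qd,p3,R2,p4,R4,12); log+=[e*1e3,r]
    R45=pose(d1+180,0,up2); p45=np.array([*S,.3])-R5[:,2]*.09
    qf,e,r,_=path(qe,p4,R4,p45,R45,22); log+=[e*1e3,r]
    qg,e,r,_=path(qf,p45,R45,p5,R5,16); log+=[e*1e3,r]
    qh,e,r,_=path(qg,p5,R5,p5+R5[:,2]*.075,R5,5); log+=[e*1e3,r]
    print(az,rr,rel,up,up2,np.round(log,1).tolist(),qc.round(),qh.round(),flush=True)
E
timeout 570 python3 sim.py > sim.out; awk '{print}' sim.out | head -80
python3 - <<'E'
from h import *
z=np.load("pics/scene0.npz");d=z["d"];V,U=np.mgrid[0:400:2,0:640:2]
W=world("scene",d,U.ravel(),V.ravel()).T; ok=(d[V.ravel(),U.ravel()]>0)&(W[:,2]>.04)&(W[:,2]<.5)
for ys in np.arange(-1,1.1,.1):
  for xs in np.arange(-.8,.3,.1):
    m=ok&(abs(W[:,0]-xs)<.05)&(abs(W[:,1]-ys)<.05)
    if m.sum()>3: print((round(xs,1),round(ys,1),round(W[m,2].max(),2)),end=" ")
b=(abs(W[:,2])<.02)&(d[V.ravel(),U.ravel()]>0);print("bench x",np.percentile(W[b,0],[.5,99.5]),"y",np.percentile(W[b,1],[.5,99.5]))
E
```

```text
-85 0.5 90 1 1 [0.0, 0.0, 0.0, 0.0, 0.0, 0.0, 0.0, 0.0, 0.0, 0.0, 0.0, 0.0, 0.0, 0.0, 0.0, 0.0] [123.  60. -15. 107. -57.  86.  72.] [ 62.  61. -16. 106.  61. 109.  95.]
-85 0.5 90 1 -1 [0.0, 0.0, 0.0, 0.0, 0.0, 0.0, 0.0, 0.0, 0.0, 0.0, 0.0, 0.0, 0.0, 0.0, 0.0, 0.0] [123.  60. -15. 107. -57.  86.  72.] [ 45.  60.   5. 107.  53.  94. -77.]
-85 0.5 90 -1 1 [0.0, 0.0, 69.8, 37.0, 101.2, 36.1, 96.1, 38.9, 92.3, 34.9, 6.2, 1.8, 0.0, 0.0, 0.0, 0.0] [148.  87. -79. 108.  21.  46. 152.] [ 62.  61. -16. 106.  61. 109.  95.]
-85 0.5 90 -1 -1 [0.0, 0.0, 69.8, 37.0, 101.2, 36.1, 96.1, 38.9, 92.3, 34.9, 136.6, 44.8, 135.6, 42.4, 121.3, 41.2] [148.  87. -79. 108.  21.  46. 152.] [  0. 105.  73. 140. 239.  12.  95.]
-85 0.5 270 1 1 [0.0, 0.0, 0.0, 0.0, 0.0, 0.0, 0.0, 0.0, 0.0, 0.0, 136.8, 44.5, 154.9, 42.9, 152.2, 41.3] [ 64.  61. -18. 107.  63. 110.  94.] [148.  74. -63. 135. 239.  16. 129.]
-85 0.5 270 1 -1 [0.0, 0.0, 0.0, 0.0, 0.0, 0.0, 0.0, 0.0, 0.0, 0.0, 15.3, 4.5, 93.1, 38.7, 98.9, 37.8] [ 64.  61. -18. 107.  63. 110.  94.] [148.  88. -79. 105.  20.  51. 152.]
-85 0.5 270 -1 1 [0.0, 0.0, 0.0,
[... 16487 characters left out ...]
(np.float64(-0.6), np.float64(0.7), np.float64(0.45)) (np.float64(-0.0), np.float64(0.7), np.float64(0.09)) (np.float64(0.1), np.float64(0.7), np.float64(0.1)) (np.float64(0.2), np.float64(0.7), np.float64(0.31)) (np.float64(-0.7), np.float64(0.8), np.float64(0.45)) (np.float64(-0.6), np.float64(0.8), np.float64(0.45)) (np.float64(-0.0), np.float64(0.8), np.float64(0.09)) (np.float64(0.1), np.float64(0.8), np.float64(0.09)) (np.float64(0.2), np.float64(0.8), np.float64(0.09)) (np.float64(-0.0), np.float64(0.9), np.float64(0.1)) (np.float64(0.1), np.float64(0.9), np.float64(0.1)) (np.float64(-0.0), np.float64(1.0), np.float64(0.1)) bench x [-0.99114604  0.9517197 ] y [-1.09904741  0.94160379]
```

```bash
cat >> h.py <<'E'
from ik import pose, ik, fk, path
def to(p,R,s=None):
    s=s or read_state(); print("dp",(np.array(p)-s["ee_pos"]).round(4),"turn",turn_to(s["tcp_rot"],R).round(2))
E
python3 - <<'E'
from h import *
s=log()
R=pose(166.9,-15,1);print(R.round(3).tolist());to([.4974,-.319,.007],R)
E
```

```text
t 2.3 q [ 18.8  19.9  14.2 102.7  -5.1  58.2 110.4] p [ 0.4838 -0.3287  0.1982] gap 0.0868 F [-1.8 -3.1 -1.9]
[[-0.968, 0.249, -0.007], [0.249, 0.968, -0.005], [0.005, -0.006, -1.0]]
[[-0.941, 0.227, 0.252], [0.219, 0.974, -0.059], [-0.259, -0.0, -0.966]]
dp [ 0.0136  0.0097 -0.1912] turn [ -3.29 -14.95   1.37]
```

>>> send_rows:
  increments:
    - {"translation":[0.007,0.005,-0.04],"turn":[-1.6,-7.5,0.6],"hand":1}
    - {"translation":[0.014,0.01,-0.08],"turn":[-3.3,-14.9,1.3],"hand":1}
    - {"translation":[0.014,0.01,-0.11],"turn":[-3.3,-14.9,1.3],"hand":1}
    - {"translation":[0.014,0.01,-0.12],"turn":[-3.3,-14.9,1.3],"hand":1}
    - {"translation":[0.014,0.01,-0.12],"turn":[-3.3,-14.9,1.3],"hand":1}

```text
t: 2.8
ee_pos: [0.5048, -0.3053, 0.0793]
tcp_rot: [[-0.945, 0.209, 0.252], [0.202, 0.978, -0.052], [-0.257, 0.001, -0.966]]
ft_force: [0.0, -0.2, 0.4]
finger_gap: 0.0869
```

```bash
python3 - <<'E'
from h import *
s=log()
R=pose(166.9,-15,1);to([.4974,-.319,.007],R)
E
```

```text
t 2.8 q [ 24.4  23.3   6.3 118.  -16.6  25.5 122. ] p [ 0.5048 -0.3053  0.0793] gap 0.0869 F [ 0.  -0.2  0.4]
[[-0.945, 0.209, 0.252], [0.202, 0.978, -0.052], [-0.257, 0.001, -0.966]]
dp [-0.0074 -0.0137 -0.0723] turn [-0.1  -0.08 -1.05]
```

>>> send_rows:
  increments:
    - {"translation":[-0.004,-0.008,-0.02],"turn":[0,0,-1],"hand":1}
    - {"translation":[-0.007,-0.0135,-0.035],"turn":[0,0,-1],"hand":1}
    - {"translation":[-0.0074,-0.0137,-0.05],"turn":[0,0,-1],"hand":1}
    - {"translation":[-0.0074,-0.0137,-0.065],"turn":[0,0,-1],"hand":1}
    - {"translation":[-0.0074,-0.0137,-0.072],"turn":[0,0,-1],"hand":1}
    - {"translation":[-0.0074,-0.0137,-0.072],"turn":[0,0,-1],"hand":1}

```text
t: 3.4
ee_pos: [0.4991, -0.32, 0.0091]
tcp_rot: [[-0.94, 0.226, 0.255], [0.218, 0.974, -0.059], [-0.261, 0.0, -0.965]]
ft_force: [-0.3, -0.4, -1.1]
finger_gap: 0.087
```

```bash
python3 - <<'E'
from h import *
s=log()
R=pose(166.9,-15,1);to([.4974,-.319,.007],R)
p,d=camera('wrist');cv2.imwrite('pics/w2.png',p)
E
```

```text
t 3.4 q [ 29.4  30.3   2.1 119.6 -20.2  16.7 126.7] p [ 0.4991 -0.32    0.0091] gap 0.087 F [-0.3 -0.4 -1.1]
[[-0.94, 0.226, 0.255], [0.218, 0.974, -0.059], [-0.261, 0.0, -0.965]]
dp [-0.0017  0.001  -0.0021] turn [ 0.03  0.14 -0.05]
```

View pics/w2.png

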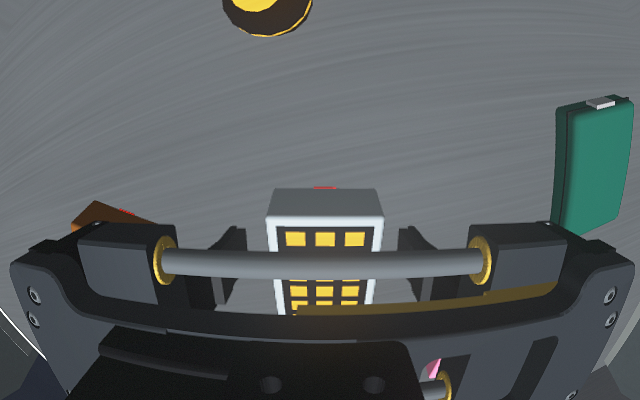

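The module at (325,250) sits between the jaws at (230,250) and (412,250). Closing.

>>> send_rows:
  force: 30
  increments:
    - {"translation":[0,0,0],"turn":[0,0,0],"hand":0.3}
    - {"translation":[0,0,0],"turn":[0,0,0],"hand":0.1}
    - {"translation":[0,0,0],"turn":[0,0,0],"hand":0.1}
    - {"translation":[0,0,0],"turn":[0,0,0],"hand":0.1}
    - {"translation":[0,0,0],"turn":[0,0,0],"hand":0.1}

```text
t: 3.95
ee_pos: [0.4979, -0.3191, 0.0088]
tcp_rot: [[-0.941, 0.226, 0.254], [0.218, 0.974, -0.058], [-0.26, 0.001, -0.966]]
ft_force: [-1.1, -0.6, 1.5]
finger_gap: 0.056
```

```bash
cat > sim2.py <<'E'
from h import *
s=read_state();q=s["q"];p0=s["ee_pos"];R0=np.array(s["tcp_rot"])
g=.019
for az,rr in((-90,.5),(-95,.5),(-90,.55),(-85,.5)):
 for d1 in (0,-10,10,20,-20):
  S=np.array([rr*np.cos(np.radians(az)),rr*np.sin(np.radians(az))])
  lg=[]
  qa,e,r,_=path(q,p0,R0,p0+[0,0,.15],R0,6);lg+=[e*1e3,r]
  R1=pose(d1,-15);p1=np.array([*S,.28])
  qb,e,r,t1=path(qa,p0+[0,0,.15],R0,p1,R1,20);lg+=[e*1e3,r]
  R2=pose(d1,75);p2=np.array([*S,.07])+R2[:,2]*g
  qc,e,r,t2=path(qb,p1,R1,p2+[0,0,.1],R2,14);lg+=[e*1e3,r]
  qd,e,r,_=path(qc,p2+[0,0,.1],R2,p2,R2,5);lg+=[e*1e3,r]
  R5=pose(d1+180,90);p5=np.array([*S,.06])-R5[:,2]*.07
  p4=p2-R2[:,2]*.09; qe,e,r,_=path(qd,p2,R2,p4,R2,5);lg+=[e*1e3,r]
  qe,e,r,_=path(qe,p4,R2,p4+[0,0,.2],pose(d1,0),12);lg+=[e*1e3,r]
  p45=np.array([*S,.3])-R5[:,2]*.09
  qf,e,r,_=path(qe,p4+[0,0,.2],pose(d1,0),p45,pose(d1+180,0),22);lg+=[e*1e3,r]
  qg,e,r,_=path(qf,p45,pose(d1+180,0),p5,R5,16);lg+=[e*1e3,r]
  print(az,rr,d1,np.round(lg,1).tolist(),qb.round(),qd.round(),qg.round())
E
python3 sim2.py
```

```text
-90 0.5 0 [0.0, 0.0, 0.0, 0.0, 0.0, 0.0, 0.0, 0.0, 0.0, 0.0, 0.0, 0.0, 0.0, 0.0, 0.0, 0.0] [ 32.  11.  51. 109.   7.  66. -10.] [119.  51.  -4. 111. -59.  81.  72.] [ 62.  63. -18. 100.  57. 114.  96.]
-90 0.5 -10 [0.0, 0.0, 0.0, 0.0, 0.0, 0.0, 0.0, 0.0, 0.0, 0.0, 0.0, 0.0, 50.3, 15.1, 125.1, 39.4] [ 32.  13.  53. 107.   4.  69. -17.] [136.  52. -24. 116. -59.  64.  67.] [  -8.  114.   74.  121.  -33.   53. -152.]
-90 0.5 10 [0.0, 0.0, 0.0, 0.0, 0.0, 0.0, 0.0, 0.0, 0.0, 0.0, 0.0, 0.0, 25.9, 6.8, 106.5, 22.4] [ 33.   8.  48. 111.  10.  64.  -3.] [103.  53.  14. 106. -59.  95.  77.] [ -15.  114.   74.  131.  -47.   35. -152.]
-90 0.5 20 [0.0, 0.0, 0.0, 0.0, 0.0, 0.0, 0.0, 0.0, 0.0, 0.0, 0.0, 0.0, 21.0, 5.8, 10.8, 2.8] [ 34.   6.  46. 112.  12.  62.   4.] [ 94.  57.  23. 101. -57. 105.  81.] [ 62.  63. -26. 115.  70. 114.  86.]
-90 0.5 -20 [0.0, 0.0, 283.1, 68.7, 269.9, 69.8, 78.5, 21.0, 101.1, 27.0, 146.7, 39.1, 305.2, 78.2, 323.9, 97.0] [ 79.  60. -79. 140.  63. 114. 152.] [148.  57. -49. 139. 239.  33. 120.] [-25. 114.  36. 140. 239.  12. 152.]
-95 0.5 0 [0.0, 0.0, 0.0, 0.0, 0.0, 0.0
[... 2442 characters left out ...]
-58.  55.  66.] [   4.   99.   74.  103.  -13.   74. -152.]
-85 0.5 10 [0.0, 0.0, 0.0, 0.0, 0.0, 0.0, 0.0, 0.0, 0.0, 0.0, 0.0, 0.0, 31.5, 8.6, 112.2, 25.2] [ 28.   9.  49. 110.   9.  65.  -7.] [106.  51.   5. 108. -59.  88.  74.] [ -19.  114.   74.  130.  -45.   38. -152.]
-85 0.5 20 [0.0, 0.0, 0.0, 0.0, 0.0, 0.0, 0.0, 0.0, 0.0, 0.0, 0.0, 0.0, 10.9, 2.9, 0.3, 0.1] [ 29.   7.  46. 111.  11.  63.   0.] [ 91.  56.  23. 104. -59. 103.  81.] [ 57.  62. -25. 111.  67. 114.  89.]
-85 0.5 -20 [0.0, 0.0, 273.4, 67.8, 259.9, 68.1, 65.4, 17.1, 91.5, 22.8, 143.9, 39.8, 293.7, 77.0, 320.7, 98.9] [ 76.  59. -79. 140.  65. 114. 152.] [148.  61. -53. 138. 239.  29. 120.] [-28. 114.  41. 140. 239.  19. 152.]
```

```bash
cat > sim3.py <<'E'
from h import *
s=read_state();q=s["q"];p0=s["ee_pos"];R0=np.array(s["tcp_rot"])
g=.019
for az,rr in((-90,.5),(-95,.5),(-100,.5),(-95,.45),(-95,.55)):
 for d1 in (180,170,190):
  S=np.array([rr*np.cos(np.radians(az)),rr*np.sin(np.radians(az))])
  lg=[]
  qa,e,r,_=path(q,p0,R0,p0+[0,0,.15],R0,6);lg+=[e*1e3,r]
  R1=pose(d1,-15);p1=np.array([*S,.28])
  qb,e,r,t1=path(qa,p0+[0,0,.15],R0,p1,R1,20);lg+=[e*1e3,r]
  R2=pose(d1,75);p2=np.array([*S,.07])+R2[:,2]*g
  qc,e,r,t2=path(qb,p1,R1,p2+[0,0,.1],R2,14);lg+=[e*1e3,r]
  qd,e,r,_=path(qc,p2+[0,0,.1],R2,p2,R2,5);lg+=[e*1e3,r]
  R5=pose(d1+180,90);p5=np.array([*S,.06])-R5[:,2]*.07
  p4=p2-R2[:,2]*.09; qe,e,r,_=path(qd,p2,R2,p4,R2,5);lg+=[e*1e3,r]
  qe,e,r,_=path(qe,p4,R2,p4+[0,0,.2],pose(d1,0),12);lg+=[e*1e3,r]
  p45=np.array([*S,.3])-R5[:,2]*.09; pm=np.array([*S,.3])+[0,-.05,0]
  for sg in (1,-1):
   qf,e,r,_=path(qe,p4+[0,0,.2],pose(d1,0),pm,pose(d1+sg*90,0),12);l2=[e*1e3,r]
   qf,e,r,_=path(qf,pm,pose(d1+sg*90,0),p45,pose(d1+180,0),12);l2+=[e*1e3,r]
   qg,e,r,_=path(qf,p45,pose(d1+180,0),p5,R5,16);l2+=[e*1e3,r]
   qg,e,r,_=path(qg,p5,R5,p5+.075*R5[:,2],R5,6);l2+=[e*1e3,r]
   print(az,rr,d1,sg,np.round(lg+l2,1).tolist(),qd.round(),qf.round(),qg.round())
E
python3 sim3.py
```

```text
-90 0.5 180 1 [0.0, 0.0, 20.1, 5.0, 9.3, 2.2, 0.0, 0.0, 0.0, 0.0, 0.0, 0.0, 130.1, 41.6, 136.4, 44.9, 150.8, 44.6, 148.2, 43.3] [ 83.  57. -37. 110.  67. 110.  93.] [ 39.  11.  64. 140. 239.  12. 126.] [148.  67. -54. 138. 239.  29. 126.]
-90 0.5 180 -1 [0.0, 0.0, 20.1, 5.0, 9.3, 2.2, 0.0, 0.0, 0.0, 0.0, 0.0, 0.0, 0.0, 0.0, 0.0, 0.0, 0.0, 0.0, 0.0, 0.0] [ 83.  57. -37. 110.  67. 110.  93.] [129.  11. -38. 102.   7.  69.  -1.] [145.  68. -37. 105. -42.  73.  58.]
-90 0.5 170 1 [0.0, 0.0, 15.8, 3.5, 2.3, 0.5, 0.0, 0.0, 0.0, 0.0, 0.0, 0.0, 127.0, 40.7, 144.1, 45.0, 128.9, 39.9, 125.6, 37.2] [ 82.  57. -32. 104.  59. 109.  94.] [ 43.  11.  60. 140. 239.  12. 116.] [148.  65. -50. 139. 239.  38. 124.]
-90 0.5 170 -1 [0.0, 0.0, 15.8, 3.5, 2.3, 0.5, 0.0, 0.0, 0.0, 0.0, 0.0, 0.0, 0.0, 0.0, 0.0, 0.0, 0.0, 0.0, 0.0, 0.0] [ 82.  57. -32. 104.  59. 109.  94.] [121.   8. -28. 105.   4.  69.  -8.] [144.  64. -31. 112. -55.  70.  69.]
-90 0.5 190 1 [0.0, 0.0, 31.7, 10.1, 23.6, 7.1, 0.0, 0.0, 0.0, 0.0, 2.9, 0.8, 132.9, 42.4, 130.4, 44.8, 176.0, 50.0, 174.3, 48.7] [ 84.  57. -39. 115.  74. 110.  93.]
[... 5270 characters left out ...]
95 0.55 170 -1 [0.0, 0.0, 12.8, 2.9, 0.0, 0.0, 0.0, 0.0, 0.0, 0.0, 0.0, 0.0, 0.0, 0.0, 0.0, 0.0, 0.0, 0.0, 0.0, 0.0] [ 87.  58. -32. 101.  65. 110. 100.] [121.  13. -26.  98.   6.  70.  -6.] [145.  66. -31. 103. -52.  75.  62.]
-95 0.55 190 1 [0.0, 0.0, 30.5, 11.2, 23.6, 8.2, 0.0, 0.0, 0.0, 0.0, 5.0, 1.6, 122.9, 44.0, 125.3, 45.6, 175.8, 56.0, 174.7, 54.7] [ 91.  58. -40. 113.  82. 111.  99.] [ 42.  13.  65. 138. 239.  12. 138.] [148.  66. -57. 132. 239.  20. 126.]
-95 0.55 190 -1 [0.0, 0.0, 30.5, 11.2, 23.6, 8.2, 0.0, 0.0, 0.0, 0.0, 5.0, 1.6, 0.0, 0.0, 0.0, 0.0, 0.0, 0.0, 0.0, 0.0] [ 91.  58. -40. 113.  82. 111.  99.] [127.  18. -36.  94.  11.  72.   9.] [146.  75. -46.  89. -27.  83.  42.]
```

```bash
cat > sim4.py <<'E'
from h import *
s=read_state();q=s["q"];p0=s["ee_pos"];R0=np.array(s["tcp_rot"])
g=.019
for S in((.04,-.5),(.0,-.5),(.02,-.53)):
 for d1 in (165,170,175,180):
  S=np.array(S)
  lg=[]
  qa,e,r,_=path(q,p0,R0,p0+[0,0,.15],R0,6);lg+=[e*1e3,r]
  R1=pose(d1,35);p1=np.array([*S,.25])
  qb,e,r,t1=path(qa,p0+[0,0,.15],R0,p1,R1,20);lg+=[e*1e3,r]
  R2=pose(d1,75);p2=np.array([*S,.07])+R2[:,2]*g
  qc,e,r,t2=path(qb,p1,R1,p2+[0,0,.1],R2,14);lg+=[e*1e3,r]
  qd,e,r,_=path(qc,p2+[0,0,.1],R2,p2,R2,5);lg+=[e*1e3,r]
  R5=pose(d1+180,90);p5=np.array([*S,.06])-R5[:,2]*.07
  p4=p2-R2[:,2]*.09; qe,e,r,_=path(qd,p2,R2,p4,R2,5);lg+=[e*1e3,r]
  qe,e,r,_=path(qe,p4,R2,p4+[0,0,.2],pose(d1,0),12);lg+=[e*1e3,r]
  p45=np.array([*S,.3])-R5[:,2]*.09; pm=np.array([*S,.3])+[0,-.05,0]
  for sg in (-1,):
   qf,e,r,_=path(qe,p4+[0,0,.2],pose(d1,0),pm,pose(d1+sg*90,0),12);l2=[e*1e3,r]
   qf,e,r,_=path(qf,pm,pose(d1+sg*90,0),p45,pose(d1+180,0),12);l2+=[e*1e3,r]
   qg,e,r,_=path(qf,p45,pose(d1+180,0),p5,R5,16);l2+=[e*1e3,r]
   qg,e,r,_=path(qg,p5,R5,p5+.075*R5[:,2],R5,6);l2+=[e*1e3,r]
   print(S,d1,sg,np.round(lg+l2,1).tolist(),qd.round(),qf.round(),qg.round(), fk(qd)[3].round(2),fk(qg)[3].round(2))
E
python3 sim4.py
```

```text
[ 0.04 -0.5 ] 165 -1 [0.0, 0.0, 0.0, 0.0, 0.0, 0.0, 0.0, 0.0, 0.0, 0.0, 0.0, 0.0, 0.0, 0.0, 0.0, 0.0, 0.0, 0.0, 0.0, 0.0] [ 38.  58.  28. 101.  27.  83. 123.] [ 50.   4.  44. 109.  -3.  68. -10.] [147.  67. -38. 117. -59.  60.  73.] [ 0.32 -0.57  0.15] [-0.26 -0.42  0.06]
[ 0.04 -0.5 ] 170 -1 [0.0, 0.0, 0.0, 0.0, 0.0, 0.0, 0.0, 0.0, 0.0, 0.0, 0.0, 0.0, 0.0, 0.0, 0.0, 0.0, 0.0, 0.0, 0.0, 0.0] [ 37.  57.  27. 104.  31.  79. 122.] [ 75.   5.  17. 107.  -2.  68.  -7.] [140.  64. -30. 114. -59.  68.  73.] [ 0.32 -0.55  0.15] [-0.27 -0.45  0.06]
[ 0.04 -0.5 ] 175 -1 [0.0, 0.0, 0.0, 0.0, 0.0, 0.0, 0.0, 0.0, 0.0, 0.0, 0.0, 0.0, 0.0, 0.0, 0.0, 0.0, 0.0, 0.0, 0.0, 0.0] [ 35.  56.  27. 107.  34.  76. 121.] [ 95.   6.  -4. 105.   1.  68.  -5.] [133.  62. -23. 112. -59.  76.  73.] [ 0.32 -0.52  0.15] [-0.27 -0.47  0.06]
[ 0.04 -0.5 ] 180 -1 [0.0, 0.0, 0.0, 0.0, 0.0, 0.0, 0.0, 0.0, 0.0, 0.0, 0.0, 0.0, 0.0, 0.0, 0.0, 0.0, 0.0, 0.0, 0.0, 0.0] [ 33.  55.  27. 110.  38.  73. 119.] [108.   8. -19. 104.   3.  69.  -2.] [138.  65. -31. 108. -50.  74.  65.] [ 0.33 -0.5   0.15] [-0.27 -0.5   0.06]
[ 0.  -0
[... 1467 characters left out ...]
.0] [ 39.  58.  29. 102.  32.  78. 124.] [ 84.   8.  10. 103.  -2.  68.  -5.] [139.  64. -28. 110. -59.  72.  70.] [ 0.3  -0.58  0.15] [-0.29 -0.48  0.06]
[ 0.02 -0.53] 175 -1 [0.0, 0.0, 0.0, 0.0, 0.0, 0.0, 0.0, 0.0, 0.0, 0.0, 0.0, 0.0, 0.0, 0.0, 0.0, 0.0, 0.0, 0.0, 0.0, 0.0] [ 37.  57.  29. 104.  35.  75. 123.] [ 98.  10.  -6. 102.   1.  69.  -3.] [133.  62. -22. 107. -59.  79.  69.] [ 0.3  -0.55  0.15] [-0.29 -0.5   0.06]
[ 0.02 -0.53] 180 -1 [0.0, 0.0, 0.0, 0.0, 0.0, 0.0, 0.0, 0.0, 0.0, 0.0, 0.0, 0.0, 0.0, 0.0, 0.0, 0.0, 0.0, 0.0, 0.0, 0.0] [ 35.  57.  29. 108.  39.  72. 121.] [108.  11. -18. 100.   4.  69.  -1.] [138.  66. -32. 103. -48.  75.  61.] [ 0.31 -0.53  0.15] [-0.29 -0.53  0.06]
```

>>> send_rows:
  increments:
    - {"translation":[0,0,0.02],"turn":[0,0,0],"hand":0.1}
    - {"translation":[0,0,0.06],"turn":[0,0,0],"hand":0.1}
    - {"translation":[0,0,0.11],"turn":[0,0,0],"hand":0.1}
    - {"translation":[-0.02,-0.01,0.16],"turn":[0,0,0],"hand":0.1}

```text
t: 4.35
ee_pos: [0.4809, -0.3264, 0.1651]
tcp_rot: [[-0.942, 0.222, 0.253], [0.214, 0.975, -0.056], [-0.259, 0.001, -0.966]]
ft_force: [2.1, 0.3, -3.1]
finger_gap: 0.056
```

```bash
python3 - <<'E'
from h import *
s=log(); to([.04,-.5,.25],pose(175,35))
E
```

```text
t 4.35 q [ 24.2  15.5  10.2 115.3 -13.9  36.2 121.2] p [ 0.4809 -0.3264  0.1651] gap 0.056 F [ 2.1  0.3 -3.1]
[[-0.942, 0.222, 0.253], [0.214, 0.975, -0.056], [-0.259, 0.001, -0.966]]
dp [-0.4409 -0.1736  0.0849] turn [ 7.67 49.47  7.33]
```

>>> send_rows:
  increments:
    - {"translation":[-0.044,-0.017,0.015],"turn":[0.8,5,0.7],"hand":0.1}
    - {"translation":[-0.088,-0.034,0.03],"turn":[1.5,10,1.5],"hand":0.1}
    - {"translation":[-0.132,-0.052,0.045],"turn":[2.3,15,2.2],"hand":0.1}
    - {"translation":[-0.176,-0.069,0.06],"turn":[3.1,20,2.9],"hand":0.1}
    - {"translation":[-0.22,-0.087,0.075],"turn":[3.8,25,3.7],"hand":0.1}
    - {"translation":[-0.265,-0.104,0.085],"turn":[4.6,30,4.4],"hand":0.1}
    - {"translation":[-0.309,-0.122,0.085],"turn":[5.4,35,5.1],"hand":0.1}
    - {"translation":[-0.353,-0.139,0.085],"turn":[6.1,40,5.9],"hand":0.1}
    - {"translation":[-0.397,-0.156,0.085],"turn":[6.9,45,6.6],"hand":0.1}
    - {"translation":[-0.425,-0.168,0.085],"turn":[7.7,49.5,7.3],"hand":0.1}
    - {"translation":[-0.441,-0.174,0.085],"turn":[7.7,49.5,7.3],"hand":0.1}
    - {"translation":[-0.441,-0.174,0.085],"turn":[7.7,49.5,7.3],"hand":0.1}

```text
t: 5.55
ee_pos: [0.0363, -0.5024, 0.2488]
tcp_rot: [[-0.816, 0.095, -0.571], [0.08, 0.996, 0.051], [0.573, -0.004, -0.82]]
ft_force: [-0.6, -0.1, -4.7]
finger_gap: 0.0558
```

```bash
python3 - <<'E'
from h import *
s=log(); R=pose(175,75); print((np.array([.04,-.5,.07])+R[:,2]*.019).round(4)); to(np.array([.04,-.5,.17])+R[:,2]*.019,R)
E
```

```text
t 5.55 q [ 41.1  19.1  27.8 106.9  23.1  74.  143.4] p [ 0.0363 -0.5024  0.2488] gap 0.0558 F [-0.6 -0.1 -4.7]
[[-0.816, 0.095, -0.571], [0.08, 0.996, 0.051], [0.573, -0.004, -0.82]]
[ 0.0217 -0.4984  0.0651]
dp [-0.0146  0.004  -0.0837] turn [ 3.85 39.86  0.33]
```

```bash
cat >> h.py <<'E'
def mod_in_tool():
    R=pose(166.9,-15); 
    Rp=np.array([[-0.941,0.226,0.254],[0.218,0.974,-0.058],[-0.26,0.001,-0.966]]);pp=np.array([.4979,-.3191,.0088])
    a=np.radians(-13.1);Rm=np.stack([[np.cos(a),np.sin(a),0],[-np.sin(a),np.cos(a),0],[0,0,1]],1)
    return Rp.T@Rm, Rp.T@(np.array([.5144,-.323,.015])-pp)
E
python3 - <<'E'
from h import *
RM,tm=mod_in_tool(); print(tm.round(4))
# desired standing: module z (n) horizontal az -5 (opposite of tool dir 175), module x down
n=np.array([np.cos(np.radians(-5)),np.sin(np.radians(-5)),0]);x=np.array([0,0,-1.]);Rm=np.stack([x,np.cross(n,x),n],1)
Rt=Rm@RM.T; pt=np.array([.04,-.5,.048])-Rt@tm
print("tool target",pt.round(4),Rt.round(3).tolist()); to(pt+[0,0,.08],Rt)
E
```

```text
[-0.018  -0.0001 -0.0016]
tool target [ 0.0338 -0.4994  0.065 ] [[-0.259, 0.088, -0.962], [0.022, 0.996, 0.085], [0.966, 0.001, -0.261]]
dp [-0.0025  0.003  -0.1038] turn [ 3.91 39.77  0.3 ]
```

>>> send_rows:
  increments:
    - {"translation":[0,0,-0.02],"turn":[0.7,7,0],"hand":0.1}
    - {"translation":[-0.001,0.001,-0.04],"turn":[1.4,14,0.1],"hand":0.1}
    - {"translation":[-0.002,0.002,-0.06],"turn":[2.1,21,0.1],"hand":0.1}
    - {"translation":[-0.0025,0.003,-0.08],"turn":[2.8,28,0.2],"hand":0.1}
    - {"translation":[-0.0025,0.003,-0.095],"turn":[3.5,35,0.3],"hand":0.1}
    - {"translation":[-0.0025,0.003,-0.1038],"turn":[3.9,39.8,0.3],"hand":0.1}
    - {"translation":[-0.0025,0.003,-0.1038],"turn":[3.9,39.8,0.3],"hand":0.1}
    - {"translation":[-0.0025,0.003,-0.1038],"turn":[3.9,39.8,0.3],"hand":0.1}

```text
t: 6.35
ee_pos: [0.0372, -0.5001, 0.1451]
tcp_rot: [[-0.262, 0.083, -0.961], [0.019, 0.997, 0.081], [0.965, 0.003, -0.263]]
ft_force: [-0.4, 0.6, -3.3]
finger_gap: 0.0556
```

```bash
python3 - <<'E'
from h import *
s=log()
RM,tm=mod_in_tool()
n=np.array([np.cos(np.radians(-5)),np.sin(np.radians(-5)),0]);x=np.array([0,0,-1.]);Rm=np.stack([x,np.cross(n,x),n],1)
Rt=Rm@RM.T; pt=np.array([.04,-.5,.048])-Rt@tm
to(pt,Rt)
for n in("scene","top"):
    p,d=camera(n); cv2.imwrite(f"pics/{n}1.png",p); np.savez(f"pics/{n}1.npz",p=p,d=d)
cv2.imwrite("pics/crop2.png",cv2.resize(cv2.imread("pics/scene1.png")[90:250,100:330],None,fx=3,fy=3,interpolation=cv2.INTER_CUBIC))
E
```

```text
t 6.35 q [ 32.5  48.8  29.5 106.5  35.1  82.  125.6] p [ 0.0372 -0.5001  0.1451] gap 0.0556 F [-0.4  0.6 -3.3]
[[-0.262, 0.083, -0.961], [0.019, 0.997, 0.081], [0.965, 0.003, -0.263]]
dp [-0.0033  0.0007 -0.0801] turn [-0.1   0.16 -0.3 ]
```

View pics/crop2.png

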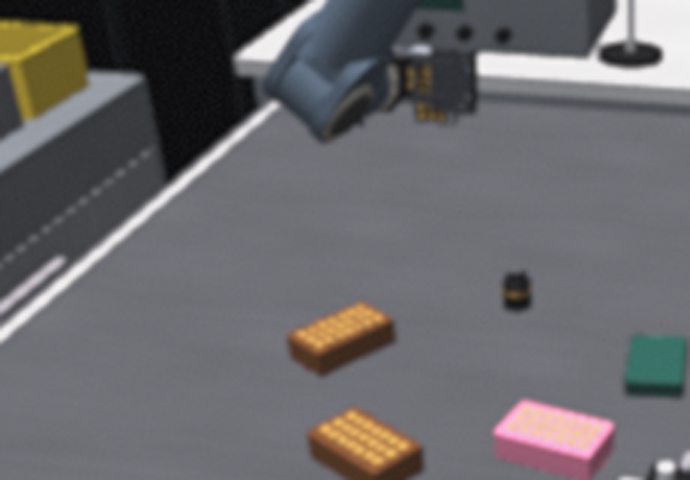

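The crop shows the module held at about (430,85) with its gold face toward +x and roughly vertical. Lowering it.

>>> send_rows:
  increments:
    - {"translation":[-0.002,0.0005,-0.025],"turn":[-0.1,0.1,-0.3],"hand":0.1}
    - {"translation":[-0.003,0.0005,-0.05],"turn":[-0.1,0.1,-0.3],"hand":0.1}
    - {"translation":[-0.003,0.0005,-0.066],"turn":[-0.1,0.1,-0.3],"hand":0.1}
    - {"translation":[-0.003,0.0005,-0.074],"turn":[-0.1,0.1,-0.3],"hand":0.1}
    - {"translation":[-0.003,0.0005,-0.077],"turn":[-0.1,0.1,-0.3],"hand":0.1}
    - {"translation":[-0.003,0.0005,-0.077],"turn":[-0.1,0.1,-0.3],"hand":0.1}

```text
t: 7.05
ee_pos: [0.0331, -0.4997, 0.0689]
tcp_rot: [[-0.257, 0.09, -0.962], [0.023, 0.996, 0.087], [0.966, 0.0, -0.258]]
ft_force: [0.5, 0.3, -3.9]
finger_gap: 0.0556
```

```bash
python3 - <<'E'
from h import *
s=log()
RM,tm=mod_in_tool()
n=np.array([np.cos(np.radians(-5)),np.sin(np.radians(-5)),0]);x=np.array([0,0,-1.]);Rm=np.stack([x,np.cross(n,x),n],1)
Rt=Rm@RM.T; pt=np.array([.04,-.5,.048])-Rt@tm
to(pt,Rt); print((s["tcp_rot"]@RM).round(3).tolist())
E
```

```text
t 7.05 q [ 34.1  56.2  27.5 105.7  33.1  77.3 121.6] p [ 0.0331 -0.4997  0.0689] gap 0.0556 F [ 0.5  0.3 -3.9]
[[-0.257, 0.09, -0.962], [0.023, 0.996, 0.087], [0.966, 0.0, -0.258]]
dp [ 0.0008  0.0003 -0.004 ] turn [ 0.02 -0.1   0.09]
[[-0.002, 0.089, 0.996], [-0.0, 0.996, -0.089], [-1.0, -0.001, -0.001]]
```

>>> send_rows:
  increments:
    - {"translation":[0,0,-0.0015],"turn":[0,0,0],"hand":0.1}
    - {"translation":[0,0,-0.003],"turn":[0,0,0],"hand":0.1}
    - {"translation":[0,0,-0.004],"turn":[0,0,0],"hand":0.1}
    - {"translation":[0,0,-0.004],"turn":[0,0,0],"hand":0.1}

```text
t: 7.45
ee_pos: [0.0331, -0.4995, 0.0655]
tcp_rot: [[-0.255, 0.09, -0.963], [0.023, 0.996, 0.087], [0.967, 0.0, -0.256]]
ft_force: [2.4, 0.6, 1.7]
finger_gap: 0.0557
```

>>> send_rows:
  increments:
    - {"translation":[0,0,0],"turn":[0,0,0],"hand":0.4}
    - {"translation":[0,0,0],"turn":[0,0,0],"hand":0.9}
    - {"translation":[0,0,0],"turn":[0,0,0],"hand":0.9}
    - {"translation":[0,0,0],"turn":[0,0,0],"hand":0.9}

```text
t: 7.85
ee_pos: [0.0327, -0.4993, 0.0645]
tcp_rot: [[-0.256, 0.09, -0.962], [0.022, 0.996, 0.087], [0.966, 0.001, -0.257]]
ft_force: [-0.1, 0.6, -0.7]
finger_gap: 0.0767
```

>>> send_rows:
  increments:
    - {"translation":[0.015,-0.001,0.005],"turn":[0,0,0],"hand":0.9}
    - {"translation":[0.04,-0.004,0.013],"turn":[0,0,0],"hand":0.9}
    - {"translation":[0.08,-0.007,0.025],"turn":[0,0,0],"hand":0.9}
    - {"translation":[0.11,-0.01,0.05],"turn":[0,0,0],"hand":0.9}
    - {"translation":[0.11,-0.01,0.1],"turn":[0,-8,0],"hand":0.9}
    - {"translation":[0.11,-0.01,0.15],"turn":[0,-16,0],"hand":0.9}

```text
t: 8.45
ee_pos: [0.147, -0.5091, 0.2123]
tcp_rot: [[-0.513, 0.078, -0.855], [0.014, 0.996, 0.083], [0.859, 0.031, -0.512]]
ft_force: [1.6, -1.8, 2.5]
finger_gap: 0.0826
```

```bash
python3 - <<'E'
from h import *
s=log()
for n in("scene","top"):
    p,d=camera(n); cv2.imwrite(f"pics/{n}2.png",p); np.savez(f"pics/{n}2.npz",p=p,d=d)
a=cv2.resize(cv2.imread("pics/scene2.png")[90:210,130:330],None,fx=3,fy=3,interpolation=cv2.INTER_CUBIC)
cv2.imwrite("pics/crop3.png",a)
E
```

```text
t 8.45 q [ 31.2  38.6  25.8  96.6  27.3  89.7 133.5] p [ 0.147  -0.5091  0.2123] gap 0.0826 F [ 1.6 -1.8  2.5]
[[-0.513, 0.078, -0.855], [0.014, 0.996, 0.083], [0.859, 0.031, -0.512]]
```

View pics/crop3.png

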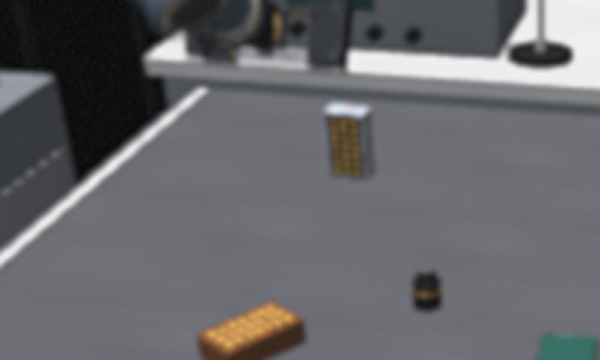

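View pics/top2.png

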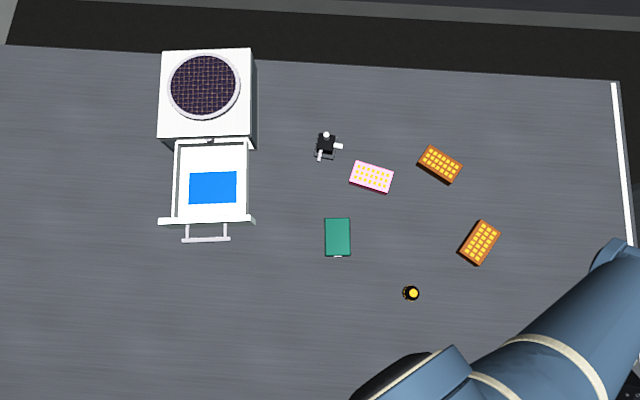

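The module is standing on its end at (347,140) in the crop, gold face toward +x, and the other objects haven't moved. I'll simulate the swing to its back side.

```bash
cat > sim5.py <<'E'
from h import *
s=read_state();q=s["q"];p=s["ee_pos"];R=np.array(s["tcp_rot"])
for nm,pp,RR in [("A",[.1,-.53,.32],pose(140,0)),("B",[.03,-.53,.32],pose(65,0)),("C",[-.06,-.49,.30],pose(-5,20)),("D",[-.04,-.493,.13],pose(-5,90)),("E",[-.04,-.493,.072],pose(-5,90)),("F",[.04,-.5,.072],pose(-5,90))]:
  q2,e,r,t=path(q,p,R,np.array(pp),RR,14); print(nm,round(e*1e3,1),round(r,2),q2.round(),"rv",turn_to(R,RR).round(1)); q,p,R=q2,np.array(pp),RR
s=read_state();to([.1,-.53,.32],pose(140,0),s)
E
python3 sim5.py
```

```text
A 0.0 0.0 [ 48.  10.  32. 100.  -6.  71. 131.] rv [-23.2 -54.5 -32. ]
B 0.0 0.0 [ 45.  10.  44. 102.  -7.  71.  66.] rv [  0.   0. -75.]
C 0.0 0.0 [ 56.  11.  57. 108. -30.  75.  28.] rv [ 10.6 -18.4 -69.3]
D 0.0 0.0 [131.  53. -10. 109. -59.  92.  70.] rv [ -6.1 -69.7   0. ]
E 0.0 0.0 [131.  59. -10. 107. -59.  90.  74.] rv [0. 0. 0.]
F 0.0 0.0 [134.  61. -23. 112. -59.  77.  72.] rv [0. 0. 0.]
dp [-0.0422 -0.0161  0.0946] turn [-23.15 -54.46 -32.04]
```

>>> send_rows:
  increments:
    - {"translation":[-0.005,-0.002,0.015],"turn":[-2.9,-6.8,-4],"hand":0.9}
    - {"translation":[-0.01,-0.004,0.03],"turn":[-5.8,-13.6,-8],"hand":0.9}
    - {"translation":[-0.016,-0.006,0.045],"turn":[-8.7,-20.4,-12],"hand":0.9}
    - {"translation":[-0.021,-0.008,0.06],"turn":[-11.6,-27.2,-16],"hand":0.9}
    - {"translation":[-0.026,-0.01,0.07],"turn":[-14.5,-34,-20],"hand":0.9}
    - {"translation":[-0.032,-0.012,0.08],"turn":[-17.4,-40.8,-24],"hand":0.9}
    - {"translation":[-0.037,-0.014,0.09],"turn":[-20.3,-47.6,-28],"hand":0.9}
    - {"translation":[-0.042,-0.016,0.095],"turn":[-23.2,-54.5,-32],"hand":0.9}

```text
t: 9.35
ee_pos: [0.101, -0.5262, 0.3118]
tcp_rot: [[-0.775, 0.632, -0.001], [0.632, 0.775, 0.007], [0.005, 0.005, -1.0]]
ft_force: [-0.4, -0.2, -0.8]
finger_gap: 0.0825
```

```bash
python3 - <<'E'
from h import *
s=log(); to([.03,-.53,.32],pose(65,0),s)
E
```

```text
t 9.35 q [ 48.5  10.3  30.8 101.   -5.6  70.7 131.5] p [ 0.101  -0.5262  0.3118] gap 0.0825 F [-0.4 -0.2 -0.8]
[[-0.775, 0.632, -0.001], [0.632, 0.775, 0.007], [0.005, 0.005, -1.0]]
dp [-0.071  -0.0038  0.0082] turn [ -0.39   0.23 -75.8 ]
```

>>> send_rows:
  increments:
    - {"translation":[-0.008,0,0],"turn":[0,0,-8.4],"hand":0.9}
    - {"translation":[-0.016,0,0],"turn":[0,0,-16.8],"hand":0.9}
    - {"translation":[-0.024,0,0],"turn":[0,0,-25.2],"hand":0.9}
    - {"translation":[-0.032,0,0],"turn":[0,0,-33.6],"hand":0.9}
    - {"translation":[-0.04,0,0],"turn":[0,0,-42],"hand":0.9}
    - {"translation":[-0.048,0,0],"turn":[0,0,-50.4],"hand":0.9}
    - {"translation":[-0.056,0,0.004],"turn":[0,0,-58.8],"hand":0.9}
    - {"translation":[-0.064,0,0.008],"turn":[0,0,-67.2],"hand":0.9}
    - {"translation":[-0.071,0,0.008],"turn":[-0.4,0.2,-75.6],"hand":0.9}

```text
t: 10.25
ee_pos: [0.0296, -0.5254, 0.3184]
tcp_rot: [[0.423, 0.906, 0.004], [0.906, -0.423, 0.006], [0.007, 0.001, -1.0]]
ft_force: [0.4, -0.3, -0.0]
finger_gap: 0.0827
```

```bash
python3 - <<'E'
from h import *
s=log(); 
q0,p0,R0=s["q"],s["ee_pos"],np.array(s["tcp_rot"])
for tl in (0,20,40):
 for C in ([-.06,-.49,.30],[-.06,-.49,.2],[-.1,-.45,.30],[-.06,-.56,.3]):
  q,p,R=q0,p0,R0;print(tl,C)
  for nm,pp,RR in [("C",C,pose(-5,tl)),("D",[-.04,-.493,.13],pose(-5,90)),("F",[.04,-.5,.072],pose(-5,90))]:
   q2,e,r,t=path(q,p,R,np.array(pp),RR,14); t=np.array([q]+t);print(nm,round(e*1e3,1),round(r,2),q2.round(),"maxstep",np.abs(np.diff(t,axis=0)).max(0).round()); q,p,R=q2,np.array(pp),RR
to([-.06,-.49,.3],pose(-5,20),s)
E
```

```text
t 10.25 q [ 45.2   9.8  43.4 102.   -7.3  71.3  65.6] p [ 0.0296 -0.5254  0.3184] gap 0.0827 F [ 0.4 -0.3 -0. ]
[[0.423, 0.906, 0.004], [0.906, -0.423, 0.006], [0.007, 0.001, -1.0]]
0 [-0.06, -0.49, 0.3]
C 0.0 0.0 [ 42.   7.  56. 108.  -6.  68.   5.] maxstep [0. 0. 1. 1. 0. 0. 4.]
D 0.0 0.0 [131.  53. -10. 109. -59.  92.  70.] maxstep [11.  5. 13.  1.  8.  4.  8.]
F 0.0 0.0 [134.  61. -23. 112. -59.  77.  72.] maxstep [0. 1. 1. 0. 0. 1. 0.]
0 [-0.06, -0.49, 0.2]
C 0.0 0.0 [ 45.  16.  57. 116. -16.  56.  15.] maxstep [0. 1. 1. 1. 1. 1. 4.]
D 0.0 0.0 [131.  53. -10. 109. -59.  92.  70.] maxstep [11.  5. 12.  1.  7.  5.  8.]
F 0.0 0.0 [134.  61. -23. 112. -59.  77.  72.] maxstep [0. 1. 1. 0. 0. 1. 0.]
0 [-0.1, -0.45, 0.3]
C 0.0 0.0 [ 46.   1.  54. 112.  -1.  68.   5.] maxstep [0. 1. 1. 1. 0. 0. 4.]
D 0.0 0.0 [131.  53. -10. 109. -59.  92.  70.] maxstep [12.  5. 15.  1.  9.  4.  9.]
F 0.0 0.0 [134.  61. -23. 112. -59.  77.  72.] maxstep [0. 1. 1. 0. 0. 1. 0.]
0 [-0.06, -0.56, 0.3]
C 0.0 0.0 [ 47.  19.  58. 100. -17.  71.  14.] maxstep [0. 1. 1. 0. 1. 0. 4.]
D 0.0 0.0 [131.  53. -10. 109.
[... 1585 characters left out ...]
59.  92.  70.] maxstep [7. 3. 8. 1. 2. 3. 3.]
F 0.0 0.0 [134.  61. -23. 112. -59.  77.  72.] maxstep [0. 1. 1. 0. 0. 1. 0.]
40 [-0.1, -0.45, 0.3]
C 0.0 0.0 [ 75.  18.  56. 110. -45.  91.  51.] maxstep [2. 1. 1. 1. 3. 1. 1.]
D 0.0 0.0 [131.  53. -10. 109. -59.  92.  70.] maxstep [ 8.  4. 11.  1.  3.  3.  3.]
F 0.0 0.0 [134.  61. -23. 112. -59.  77.  72.] maxstep [0. 1. 1. 0. 0. 1. 0.]
40 [-0.06, -0.56, 0.3]
C 0.0 0.0 [ 75.  26.  51. 100. -53.  91.  44.] maxstep [2. 1. 1. 1. 4. 2. 2.]
D 0.0 0.0 [131.  53. -10. 109. -59.  92.  70.] maxstep [7. 3. 9. 2. 3. 2. 3.]
F 0.0 0.0 [134.  61. -23. 112. -59.  77.  72.] maxstep [0. 1. 1. 0. 0. 1. 0.]
dp [-0.0896  0.0354 -0.0184] turn [ 10.48 -18.04 -69.27]
```

```bash
python3 - <<'E'
from h import *
from scipy.spatial.transform import Slerp
s=read_state();to([-.08,-.49,.27],pose(-5,40),s)
E
```

```text
dp [-0.1096  0.0354 -0.0484] turn [ 21.09 -36.42 -67.03]
```

>>> send_rows:
  increments:
    - {"translation":[-0.011,0.004,0],"turn":[2.1,-3.6,-6.7],"hand":0.9}
    - {"translation":[-0.022,0.007,0],"turn":[4.2,-7.3,-13.4],"hand":0.9}
    - {"translation":[-0.033,0.011,0],"turn":[6.3,-10.9,-20.1],"hand":0.9}
    - {"translation":[-0.044,0.014,0],"turn":[8.4,-14.6,-26.8],"hand":0.9}
    - {"translation":[-0.055,0.018,-0.005],"turn":[10.5,-18.2,-33.5],"hand":0.9}
    - {"translation":[-0.066,0.021,-0.01],"turn":[12.7,-21.9,-40.2],"hand":0.9}
    - {"translation":[-0.077,0.025,-0.02],"turn":[14.8,-25.5,-46.9],"hand":0.9}
    - {"translation":[-0.088,0.028,-0.03],"turn":[16.9,-29.1,-53.6],"hand":0.9}
    - {"translation":[-0.099,0.032,-0.04],"turn":[19,-32.8,-60.3],"hand":0.9}
    - {"translation":[-0.11,0.035,-0.048],"turn":[21.1,-36.4,-67],"hand":0.9}

```text
t: 11.25
ee_pos: [-0.0801, -0.4903, 0.2696]
tcp_rot: [[0.761, -0.085, 0.643], [-0.063, -0.996, -0.056], [0.645, 0.002, -0.764]]
ft_force: [-0.5, -0.3, -0.2]
finger_gap: 0.0828
```

```bash
python3 - <<'E'
from h import *
s=log(); to([-.05,-.492,.16],pose(-5,90),s)
q,p,R=s["q"],s["ee_pos"],np.array(s["tcp_rot"])
q2,e,r,t=path(q,p,R,np.array([-.05,-.492,.16]),pose(-5,90),16);print(e,r);print(np.array(t).round())
E
```

```text
t 11.25 q [ 75.5  23.2  53.7 108.9 -49.6  89.1  51.9] p [-0.0801 -0.4903  0.2696] gap 0.0828 F [-0.5 -0.3 -0.2]
[[0.761, -0.085, 0.643], [-0.063, -0.996, -0.056], [0.645, 0.002, -0.764]]
dp [ 0.0301 -0.0017 -0.1096] turn [ -4.18 -49.64  -0.08]
4.411931338982969e-07 0.00015064885842715667
[[ 78.  25.  52. 109. -52.  91.  54.]
 [ 80.  27.  51. 110. -54.  93.  57.]
 [ 83.  28.  50. 110. -56.  95.  59.]
 [ 85.  30.  48. 111. -58.  97.  61.]
 [ 87.  32.  47. 111. -59.  99.  63.]
 [ 93.  32.  39. 111. -59.  98.  63.]
 [ 99.  32.  31. 111. -59.  97.  63.]
 [105.  33.  24. 111. -59.  96.  63.]
 [110.  35.  17. 111. -59.  95.  64.]
 [115.  36.  12. 111. -59.  94.  64.]
 [119.  38.   7. 110. -59.  94.  65.]
 [122.  40.   2. 110. -59.  94.  65.]
 [125.  43.  -1. 110. -59.  94.  66.]
 [128.  45.  -5. 110. -59.  94.  66.]
 [130.  48.  -7. 109. -59.  94.  67.]
 [131.  50. -10. 109. -59.  94.  68.]]
```

>>> send_rows:
  increments:
    - {"translation":[0.002,0,-0.007],"turn":[-0.3,-3.1,0],"hand":0.9}
    - {"translation":[0.004,0,-0.014],"turn":[-0.5,-6.2,0],"hand":0.9}
    - {"translation":[0.006,0,-0.021],"turn":[-0.8,-9.3,0],"hand":0.9}
    - {"translation":[0.008,0,-0.028],"turn":[-1,-12.4,0],"hand":0.9}
    - {"translation":[0.009,0,-0.034],"turn":[-1.3,-15.5,0],"hand":0.9}
    - {"translation":[0.011,0,-0.041],"turn":[-1.6,-18.6,0],"hand":0.9}
    - {"translation":[0.013,-0.001,-0.048],"turn":[-1.8,-21.7,0],"hand":0.9}
    - {"translation":[0.015,-0.001,-0.055],"turn":[-2.1,-24.8,0],"hand":0.9}
    - {"translation":[0.017,-0.001,-0.062],"turn":[-2.3,-27.9,0],"hand":0.9}
    - {"translation":[0.019,-0.001,-0.068],"turn":[-2.6,-31,0],"hand":0.9}
    - {"translation":[0.021,-0.001,-0.075],"turn":[-2.9,-34.1,0],"hand":0.9}
    - {"translation":[0.023,-0.001,-0.082],"turn":[-3.1,-37.2,0],"hand":0.9}
    - {"translation":[0.025,-0.001,-0.089],"turn":[-3.4,-40.3,0],"hand":0.9}
    - {"translation":[0.026,-0.002,-0.096],"turn":[-3.7,-43.4,0],"hand":0.9}
    - {"translation":[0.028,-0.002,-0.103],"turn":[-3.9,-46.5,0],"hand":0.9}
    - {"translation":[0.03,-0.002,-0.11],"turn":[-4.2,-49.6,0],"hand":0.9}
    - {"translation":[0.03,-0.002,-0.11],"turn":[-4.2,-49.6,0],"hand":0.9}

```text
t: 12.95
ee_pos: [-0.0502, -0.492, 0.158]
tcp_rot: [[0.001, -0.085, 0.996], [0.002, -0.996, -0.085], [1.0, 0.002, -0.001]]
ft_force: [0.9, 0.4, 0.5]
finger_gap: 0.0824
```

```bash
python3 - <<'E'
from h import *
s=log(); to([-.04,-.493,.072],pose(-5,90),s)
for n in("scene","wrist"):
    p,d=camera(n); cv2.imwrite(f"pics/{n}3.png",p); np.savez(f"pics/{n}3.npz",p=p,d=d)
cv2.imwrite("pics/crop4.png",cv2.resize(cv2.imread("pics/scene3.png")[60:210,150:400],None,fx=3,fy=3,interpolation=cv2.INTER_CUBIC))
E
```

```text
t 12.95 q [131.5  50.3 -10.2 108.9 -59.2  94.1  67.9] p [-0.0502 -0.492   0.158 ] gap 0.0824 F [0.9 0.4 0.5]
[[0.001, -0.085, 0.996], [0.002, -0.996, -0.085], [1.0, 0.002, -0.001]]
dp [ 0.0102 -0.001  -0.086 ] turn [ 0.09 -0.05 -0.11]
```

View pics/crop4.png

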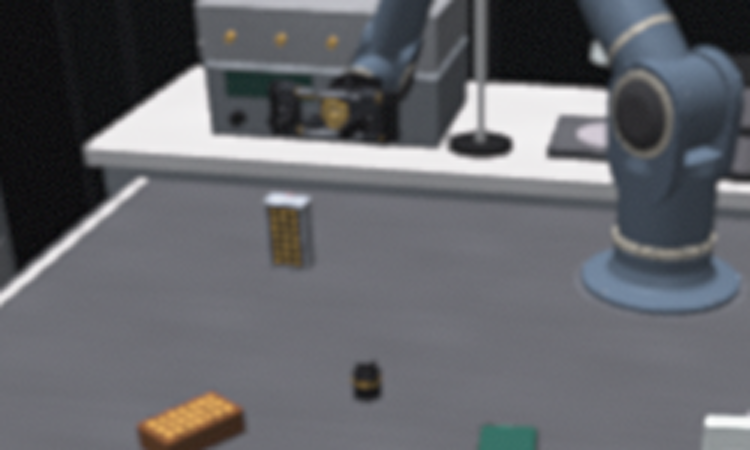

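View pics/wrist3.png

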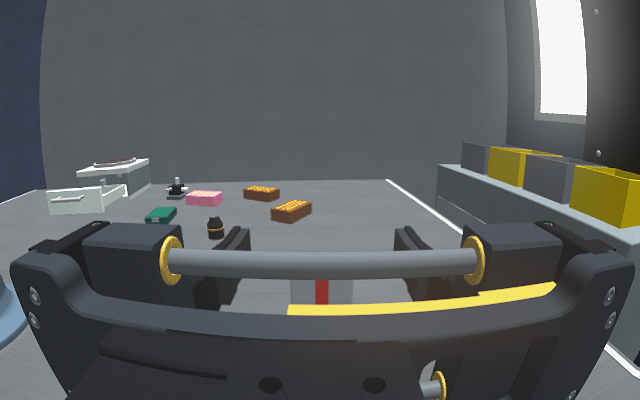

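The wrist view shows the module's grey back with its red stripe at about (322,290), centred between the fingers. Lowering and advancing.

>>> send_rows:
  increments:
    - {"translation":[0.003,0,-0.02],"turn":[0,0,0],"hand":1}
    - {"translation":[0.006,-0.001,-0.04],"turn":[0,0,0],"hand":1}
    - {"translation":[0.01,-0.001,-0.06],"turn":[0,0,0],"hand":1}
    - {"translation":[0.01,-0.001,-0.075],"turn":[0,0,0],"hand":1}
    - {"translation":[0.01,-0.001,-0.084],"turn":[0,0,0],"hand":1}
    - {"translation":[0.01,-0.001,-0.086],"turn":[0,0,0],"hand":1}

```text
t: 13.65
ee_pos: [-0.0402, -0.4935, 0.073]
tcp_rot: [[0.004, -0.085, 0.996], [0.004, -0.996, -0.085], [1.0, 0.004, -0.004]]
ft_force: [-0.4, -0.2, 0.8]
finger_gap: 0.0869
```

```bash
python3 - <<'E'
from h import *
s=log(); to([.040,-.5,.073],pose(-5,90),s)
p,d=camera("wrist"); cv2.imwrite(f"pics/wrist4.png",p)
E
```

```text
t 13.65 q [130.5  58.9  -9.8 107.2 -58.4  90.   73.7] p [-0.0402 -0.4935  0.073 ] gap 0.0869 F [-0.4 -0.2  0.8]
[[0.004, -0.085, 0.996], [0.004, -0.996, -0.085], [1.0, 0.004, -0.004]]
dp [ 0.0802 -0.0065 -0.    ] turn [ 0.21 -0.26 -0.14]
```

View pics/wrist4.png

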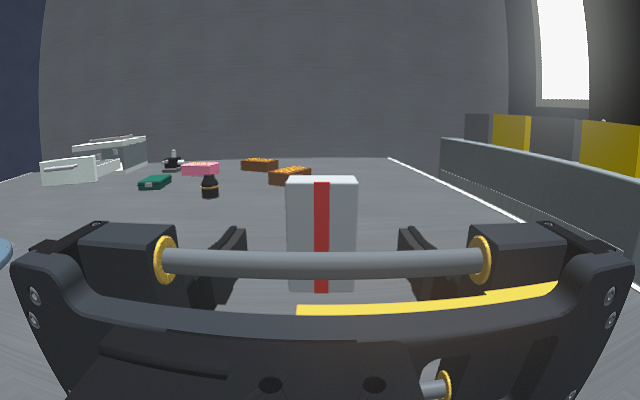

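>>> send_rows:
  increments:
    - {"translation":[0.02,-0.002,0],"turn":[0.1,-0.1,-0.1],"hand":1}
    - {"translation":[0.04,-0.003,0],"turn":[0.2,-0.2,-0.1],"hand":1}
    - {"translation":[0.058,-0.005,0],"turn":[0.2,-0.3,-0.1],"hand":1}
    - {"translation":[0.072,-0.006,0],"turn":[0.2,-0.3,-0.1],"hand":1}
    - {"translation":[0.08,-0.0065,0],"turn":[0.2,-0.3,-0.1],"hand":1}
    - {"translation":[0.08,-0.0065,0],"turn":[0.2,-0.3,-0.1],"hand":1}

```text
t: 14.3
ee_pos: [0.0405, -0.4998, 0.0742]
tcp_rot: [[-0.002, -0.086, 0.996], [0.001, -0.996, -0.086], [1.0, 0.001, 0.002]]
ft_force: [-0.3, 0.7, 0.0]
finger_gap: 0.0873
```

```bash
python3 - <<'E'
from h import *
s=log(); to([.040,-.5,.073],pose(-5,90),s)
p,d=camera("wrist"); cv2.imwrite(f"pics/wrist5.png",p)
E
```

```text
t 14.3 q [134.   60.5 -23.5 111.8 -59.1  77.   71.7] p [ 0.0405 -0.4998  0.0742] gap 0.0873 F [-0.3  0.7  0. ]
[[-0.002, -0.086, 0.996], [0.001, -0.996, -0.086], [1.0, 0.001, 0.002]]
dp [-0.0005 -0.0002 -0.0012] turn [ 0.08  0.13 -0.07]
```

View pics/wrist5.png

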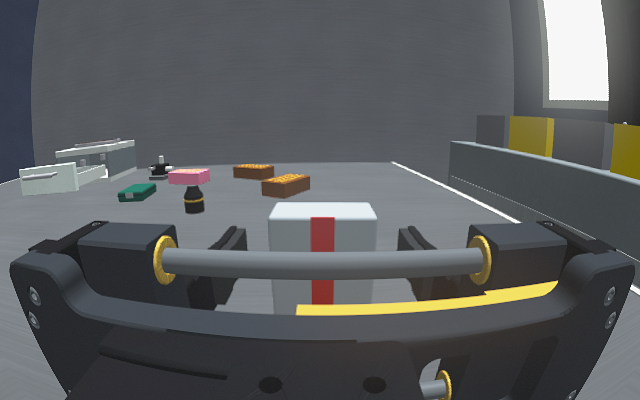

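The near top edge of the module's back, at row 218, puts its back face at x=0.0244 m; I expected 0.0243. The stripe is centred. Closing.

>>> send_rows:
  force: 35
  increments:
    - {"translation":[0,0,0],"turn":[0,0,0],"hand":0.3}
    - {"translation":[0,0,0],"turn":[0,0,0],"hand":0.05}
    - {"translation":[0,0,0],"turn":[0,0,0],"hand":0.05}
    - {"translation":[0,0,0],"turn":[0,0,0],"hand":0.05}
    - {"translation":[0,0,0],"turn":[0,0,0],"hand":0.05}

```text
t: 14.85
ee_pos: [0.0399, -0.4999, 0.0733]
tcp_rot: [[-0.001, -0.087, 0.996], [0.0, -0.996, -0.087], [1.0, 0.0, 0.001]]
ft_force: [-0.5, -1.2, -0.3]
finger_gap: 0.0558
```

```bash
cat > sim6.py <<'E'
from h import *
s=log();q,p,R=s["q"],s["ee_pos"],np.array(s["tcp_rot"])
print((s["ee_pos"],np.array(s["tcp_rot"]).tolist()))
# drawer y az: 96.3 ; jaw y must be along drawer x: az 6.3 or 186.3 ; pose(d,0) has tool y az = d-90 ->
def run(seq,q,p,R):
  for nm,pp,RR in seq:
    q2,e,r,t=path(q,p,R,np.array(pp),RR,16); print(nm,round(e*1e3,1),round(r,2),q2.round(),"rv",turn_to(R,RR).round(1)); q,p,R=q2,np.array(pp),RR
for d in (96.3,-83.7):
  print(d)
  run([("up",p+[0,0,.12],R),("tilt",[.0,-.5,.3],pose(-5,30)),("mid",[.3,-.42,.32],pose(-5,0)),("m2",[.5,-.1,.32],pose((d-5)/2,0)),("over",[.58,.17,.25],pose(d,0)),("dn",[.58,.17,.045],pose(d,0))],q,p,R)
E
python3 sim6.py
```

```text
t 14.85 q [134.   60.6 -23.4 111.8 -59.1  76.9  71.7] p [ 0.0399 -0.4999  0.0733] gap 0.0558 F [-0.5 -1.2 -0.3]
[[-0.001, -0.087, 0.996], [0.0, -0.996, -0.087], [1.0, 0.0, 0.001]]
(array([ 0.03988193, -0.49993088,  0.07330262]), [[-0.001088737134018282, -0.08707115516002373, 0.9962014999941287], [0.00038999111750747295, -0.9962020516301088, -0.08707077715795344], [0.999999331278967, 0.000293712547865632, 0.0011185591436984092]])
96.3
up 0.0 0.0 [140.  50. -33. 114. -59.  78.  61.] rv [0. 0. 0.]
tilt 0.0 0.0 [125.  11. -25. 106. -27.  69.  16.] rv [ 5.2 59.8 -0. ]
mid 0.0 0.0 [ 86.  11. -42. 100.   8.  72. -53.] rv [ 2.6 29.9 -0. ]
m2 0.0 0.0 [ 57.  15. -61. 100.  14.  73. -51.] rv [ 0.   0.  50.6]
over 0.0 0.0 [ 24.  33. -66.  94.  31.  74. -41.] rv [ 0.   0.  50.7]
dn 0.0 0.0 [ 17.  45. -55. 104.  44.  56. -51.] rv [0. 0. 0.]
-83.7
up 0.0 0.0 [140.  50. -33. 114. -59.  78.  61.] rv [0. 0. 0.]
tilt 0.0 0.0 [125.  11. -25. 106. -27.  69.  16.] rv [ 5.2 59.8 -0. ]
mid 0.0 0.0 [ 86.  11. -42. 100.   8.  72. -53.] rv [ 2.6 29.9 -0. ]
m2 0.0 0.0 [  50.   12.  -51.  100.   10.   72. -137.] rv [  0.    0.  -39.4]
over 13.8 4.83 [ -65.   37.   74.   99.  -39.   75. -152.] rv [  0.    0.  -39.4]
dn 12.0 4.16 [ -62.   50.   65.  109.  -54.   59. -146.] rv [0. 0. 0.]
```

>>> send_rows:
  increments:
    - {"translation":[0,0,0.015],"turn":[0,0,0],"hand":0.05}
    - {"translation":[0,0,0.045],"turn":[0,0,0],"hand":0.05}
    - {"translation":[0,0,0.085],"turn":[0,0,0],"hand":0.05}
    - {"translation":[-0.003,0,0.115],"turn":[0.5,6,0],"hand":0.05}
    - {"translation":[-0.008,0,0.14],"turn":[1,12,0],"hand":0.05}
    - {"translation":[-0.013,0,0.16],"turn":[1.6,18,0],"hand":0.05}
    - {"translation":[-0.018,0,0.175],"turn":[2.1,24,0],"hand":0.05}
    - {"translation":[-0.022,0,0.19],"turn":[2.6,30,0],"hand":0.05}
    - {"translation":[-0.027,0,0.2],"turn":[3.1,36,0],"hand":0.05}
    - {"translation":[-0.031,0,0.21],"turn":[3.7,42,0],"hand":0.05}
    - {"translation":[-0.035,0,0.22],"turn":[4.2,48,0],"hand":0.05}
    - {"translation":[-0.038,0,0.225],"turn":[4.7,54,0],"hand":0.05}
    - {"translation":[-0.04,0,0.227],"turn":[5.2,60,0],"hand":0.05}

```text
t: 16.15
ee_pos: [-0.0001, -0.4984, 0.3011]
tcp_rot: [[0.867, -0.086, 0.491], [-0.075, -0.996, -0.043], [0.493, 0.0, -0.87]]
ft_force: [-0.3, -0.3, -4.2]
finger_gap: 0.0554
```

```bash
python3 - <<'E'
from h import *
s=log(); to([.3,-.42,.32],pose(20,0),s)
p,d=camera("wrist"); cv2.imwrite(f"pics/wrist6.png",p)
E
```

```text
t 16.15 q [123.2  10.9 -23.2 106.2 -27.   69.   16.3] p [-1.000e-04 -4.984e-01  3.011e-01] gap 0.0554 F [-0.3 -0.3 -4.2]
[[0.867, -0.086, 0.491], [-0.075, -0.996, -0.043], [0.493, 0.0, -0.87]]
dp [0.3001 0.0784 0.0189] turn [-3.87 29.49 24.39]
```

View pics/wrist6.png

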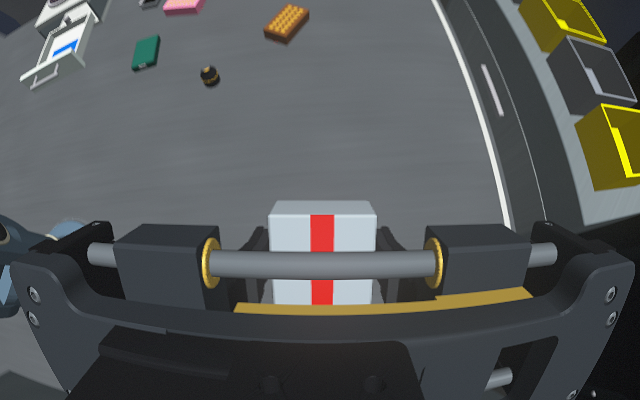

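The module is still held square, with its stripe at (322,250) as before. Carrying it to the drawer.

>>> send_rows:
  increments:
    - {"translation":[0.03,0.006,0.01],"turn":[-0.4,3.7,3],"hand":0.05}
    - {"translation":[0.07,0.015,0.02],"turn":[-0.9,7.4,6],"hand":0.05}
    - {"translation":[0.11,0.025,0.02],"turn":[-1.4,11,9],"hand":0.05}
    - {"translation":[0.15,0.035,0.02],"turn":[-1.9,14.7,12.2],"hand":0.05}
    - {"translation":[0.19,0.05,0.02],"turn":[-2.4,18.4,15.2],"hand":0.05}
    - {"translation":[0.23,0.06,0.02],"turn":[-2.9,22.1,18.3],"hand":0.05}
    - {"translation":[0.27,0.07,0.02],"turn":[-3.4,25.8,21.3],"hand":0.05}
    - {"translation":[0.3,0.08,0.02],"turn":[-3.9,29.5,24.4],"hand":0.05}

```text
t: 17.0
ee_pos: [0.3015, -0.4169, 0.3198]
tcp_rot: [[0.938, 0.346, 0.003], [0.346, -0.938, 0.004], [0.004, -0.003, -1.0]]
ft_force: [-0.7, 0.3, -4.0]
finger_gap: 0.0552
```

```bash
python3 - <<'E'
from h import *
s=log(); to([.52,-.05,.32],pose(75,0),s)
E
```

```text
t 17.0 q [ 86.1  11.4 -42.3  99.7   7.7  72.  -27.8] p [ 0.3015 -0.4169  0.3198] gap 0.0552 F [-0.7  0.3 -4. ]
[[0.938, 0.346, 0.003], [0.346, -0.938, 0.004], [0.004, -0.003, -1.0]]
dp [2.185e-01 3.669e-01 2.000e-04] turn [-3.000e-01  2.000e-02  5.475e+01]
```

>>> send_rows:
  increments:
    - {"translation":[0.015,0.025,0],"turn":[0,0,4],"hand":0.05}
    - {"translation":[0.037,0.063,0],"turn":[0,0,9],"hand":0.05}
    - {"translation":[0.06,0.1,0],"turn":[0,0,15],"hand":0.05}
    - {"translation":[0.083,0.14,0],"turn":[0,0,21],"hand":0.05}
    - {"translation":[0.106,0.178,0],"turn":[0,0,27],"hand":0.05}
    - {"translation":[0.13,0.216,0],"turn":[0,0,33],"hand":0.05}
    - {"translation":[0.153,0.255,0],"turn":[0,0,39],"hand":0.05}
    - {"translation":[0.175,0.295,0],"turn":[0,0,45],"hand":0.05}
    - {"translation":[0.2,0.335,0],"turn":[0,0,51],"hand":0.05}
    - {"translation":[0.215,0.367,0],"turn":[0,0,54.7],"hand":0.05}
    - {"translation":[0.2185,0.367,0],"turn":[0,0,54.7],"hand":0.05}
    - {"translation":[0.2185,0.367,0],"turn":[0,0,54.7],"hand":0.05}

```text
t: 18.2
ee_pos: [0.5169, -0.0522, 0.3193]
tcp_rot: [[0.262, 0.965, -0.002], [0.965, -0.262, 0.006], [0.005, -0.003, -1.0]]
ft_force: [0.5, -1.0, -4.3]
finger_gap: 0.0556
```

```bash
cat >> h.py <<'E'
def wray(s,u,v,h):
    m=camera_model("wrist");K=np.array(m["K"]);H=np.array(m["hand_eye"])
    x,y=u-K[0,2],v-K[1,2];r=np.hypot(x,y);th=r/K[0,0]
    c=np.array([np.sin(th)*x/r,np.sin(th)*y/r,np.cos(th)])
    R=np.array(s["tcp_rot"]);o=s["ee_pos"]+R@H[:3,3];w=R@H[:3,:3]@c
    return o+w*(h-o[2])/w[2]
E
python3 - <<'E'
from h import *
s=log()
p,d=camera("wrist"); cv2.imwrite("pics/wrist7.png",p)
p2,d2=camera("top"); cv2.imwrite("pics/top7.png",p2)
b=p.astype(int); m=((b[...,0]>150)&(b[...,2]<80)&(b[...,1]<170)).astype(np.uint8)
cs,_=cv2.findContours(m,0,cv2.CHAIN_APPROX_NONE);c=max(cs,key=cv2.contourArea);print(cv2.boundingRect(c),cv2.contourArea(c))
q=np.array([wray(s,u,v,.025)[:2] for u,v in c[:,0]],np.float32)*1000
print(cv2.minAreaRect(q),cv2.boxPoints(cv2.minAreaRect(q)).round(1).tolist())
E
```

```text
t 18.2 q [ 52.3  17.2 -62.7  98.6  15.5  74.  -28.8] p [ 0.5169 -0.0522  0.3193] gap 0.0556 F [ 0.5 -1.  -4.3]
[[0.262, 0.965, -0.002], [0.965, -0.262, 0.006], [0.005, -0.003, -1.0]]
(306, 35, 1, 1) 0.0
((544.8798828125, 147.3366241455078), (0.0, 0.0), 0.0) [[544.9000244140625, 147.3000030517578], [544.9000244140625, 147.3000030517578], [544.9000244140625, 147.3000030517578], [544.9000244140625, 147.3000030517578]]
```

View pics/wrist7.png

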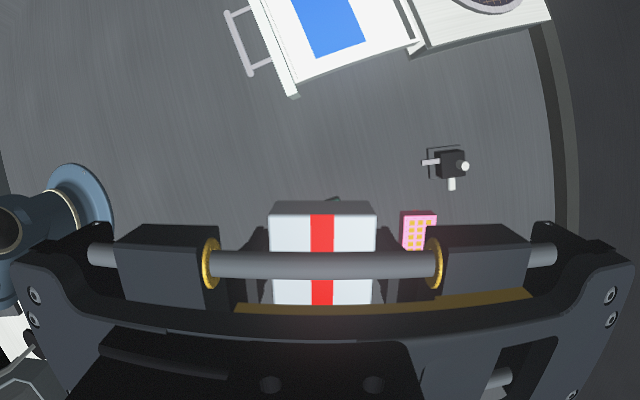

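```bash
python3 - <<'E'
from h import *
to([.572,-.04,.32],pose(96.3,0))
E
```

```text
dp [0.055  0.0144 0.0005] turn [-0.25 -0.12 21.71]
```

>>> send_rows:
  increments:
    - {"translation":[0.018,0.005,0],"turn":[0,0,7],"hand":0.05}
    - {"translation":[0.036,0.01,0],"turn":[-0.1,-0.1,14],"hand":0.05}
    - {"translation":[0.055,0.0144,0],"turn":[-0.2,-0.1,21.7],"hand":0.05}
    - {"translation":[0.055,0.0144,0],"turn":[-0.2,-0.1,21.7],"hand":0.05}
    - {"translation":[0.055,0.0144,0],"turn":[-0.2,-0.1,21.7],"hand":0.05}

```text
t: 18.8
ee_pos: [0.5725, -0.0401, 0.3196]
tcp_rot: [[-0.108, 0.994, -0.0], [0.994, 0.108, 0.002], [0.002, -0.0, -1.0]]
ft_force: [-0.3, 1.2, -3.6]
finger_gap: 0.0558
```

```bash
python3 - <<'E'
from h import *
s=log()
p,d=camera("wrist"); cv2.imwrite("pics/wrist8.png",p)
p2,d2=camera("top"); cv2.imwrite("pics/top8.png",p2)
print(p[100:200:20,320].tolist())
hsv=cv2.cvtColor(p,cv2.COLOR_BGR2HSV);m=cv2.inRange(hsv,(100,110,60),(125,255,255))
cs,_=cv2.findContours(m,0,cv2.CHAIN_APPROX_NONE);c=max(cs,key=cv2.contourArea);print(cv2.boundingRect(c),cv2.contourArea(c))
q=np.array([wray(s,u,v,.025)[:2] for u,v in c[:,0]],np.float32)*1000
print(cv2.minAreaRect(q),cv2.boxPoints(cv2.minAreaRect(q)).round(1).tolist())
E
```

```text
t 18.8 q [ 46.8  25.3 -64.9  91.9  23.1  77.8 -14.8] p [ 0.5725 -0.0401  0.3196] gap 0.0558 F [-0.3  1.2 -3.6]
[[-0.108, 0.994, -0.0], [0.994, 0.108, 0.002], [0.002, -0.0, -1.0]]
[[125, 119, 113], [117, 113, 107], [114, 111, 105], [112, 109, 104], [111, 107, 104]]
(317, 0, 55, 68) 3451.0
((581.7723388671875, 167.34327697753906), (79.25457000732422, 108.74732971191406), 6.358044624328613) [[536.4000244140625, 217.0], [548.4000244140625, 108.9000015258789], [627.2000122070312, 117.69999694824219], [615.0999755859375, 225.8000030517578]]
```

View pics/wrist8.png

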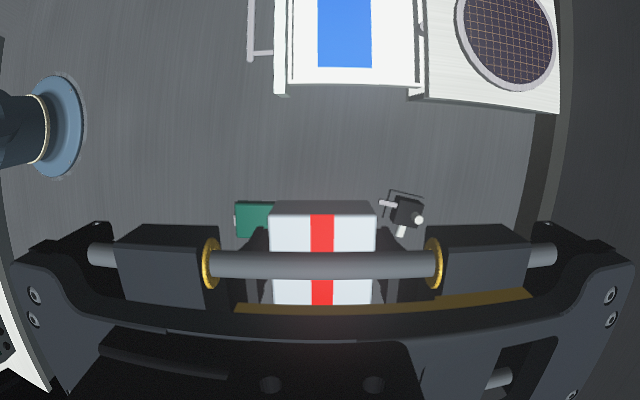

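>>> send_rows:
  increments:
    - {"translation":[0.002,0.04,-0.01],"turn":[0,0,0],"hand":0.05}
    - {"translation":[0.004,0.08,-0.02],"turn":[0,0,0],"hand":0.05}
    - {"translation":[0.006,0.1,-0.02],"turn":[0,0,0],"hand":0.05}
    - {"translation":[0.006,0.1,-0.02],"turn":[0,0,0],"hand":0.05}
    - {"translation":[0.006,0.1,-0.02],"turn":[0,0,0],"hand":0.05}

```text
t: 19.4
ee_pos: [0.5791, 0.0608, 0.3006]
tcp_rot: [[-0.111, 0.994, 0.002], [0.994, 0.111, 0.001], [0.0, 0.002, -1.0]]
ft_force: [-0.1, -0.4, -5.3]
finger_gap: 0.0555
```

```bash
python3 - <<'E'
from h import *
s=log()
p,d=camera("wrist"); cv2.imwrite("pics/wrist9.png",p)
hsv=cv2.cvtColor(p,cv2.COLOR_BGR2HSV);m=cv2.inRange(hsv,(100,110,60),(125,255,255))
cs,_=cv2.findContours(m,0,cv2.CHAIN_APPROX_NONE);c=max(cs,key=cv2.contourArea);print(cv2.boundingRect(c),cv2.contourArea(c))
q=np.array([wray(s,u+0.,v+0.,.025)[:2] for u,v in c[:,0]],np.float32)*1000
print(cv2.minAreaRect(q),cv2.boxPoints(cv2.minAreaRect(q)).round(1).tolist())
# station front edge / panel inner edge: white panel top
for u,v in ((0,0),):pass
E
```

```text
t 19.4 q [ 35.5  26.7 -63.9  92.6  24.6  76.1 -25.5] p [0.5791 0.0608 0.3006] gap 0.0555 F [-0.1 -0.4 -5.3]
[[-0.111, 0.994, 0.002], [0.994, 0.111, 0.001], [0.0, 0.002, -1.0]]
(305, 54, 57, 81) 4374.0
((582.2704467773438, 169.91343688964844), (78.12661743164062, 114.8462905883789), 6.299761772155762) [[537.0999755859375, 222.6999969482422], [549.7000122070312, 108.5999984741211], [627.4000244140625, 117.0999984741211], [614.7999877929688, 231.3000030517578]]
```

View pics/wrist9.png

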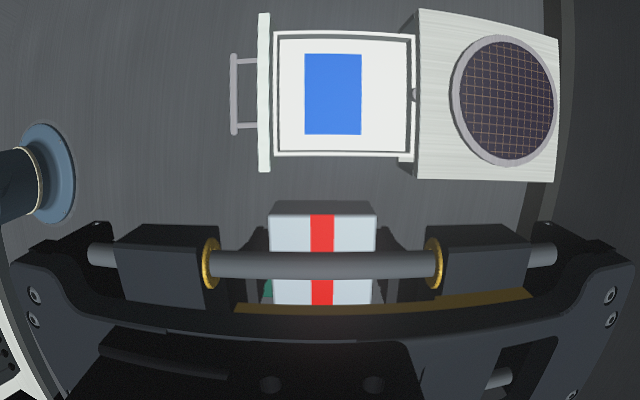

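```bash
python3 - <<'E'
from h import *
s=read_state()
p=cv2.imread("pics/wrist9.png")
cv2.imwrite("pics/crop9.png",cv2.resize(p[0:190,220:440],None,fx=3,fy=3,interpolation=cv2.INTER_CUBIC))
pc=np.array([.583,.1697]);a=np.radians(6.3);ex=np.array([np.cos(a),np.sin(a)]);ey=np.array([-np.sin(a),np.cos(a)])
for nm,u,v,h in (("st",418,12,.11),("st",415,178,.11),("pan_out",258,90,.085),("pan_in",270,90,.085),("wall",275,90,.052),("handle",233,90,.07)):
    w=wray(s,u,v,h)[:2]-pc; print(nm,(w@ex*1000).round(1),(w@ey*1000).round(1))
b=p.astype(int)
for v in (60,90,120): print(v,[(u,int(b[v,u].mean())) for u in range(250,310,2)]);print([(u,int(b[v,u].mean())) for u in range(400,430,2)])
E
```

```text
st 97.0 96.5
st 94.7 -104.6
pan_out -93.3 -0.3
pan_in -78.5 -1.0
wall -77.3 2.2
handle -129.4 3.2
60 [(250, 164), (252, 163), (254, 164), (256, 160), (258, 228), (260, 228), (262, 229), (264, 229), (266, 229), (268, 217), (270, 94), (272, 131), (274, 238), (276, 227), (278, 83), (280, 229), (282, 233), (284, 233), (286, 233), (288, 233), (290, 233), (292, 233), (294, 233), (296, 233), (298, 232), (300, 233), (302, 234), (304, 183), (306, 142), (308, 143)]
[(400, 233), (402, 233), (404, 234), (406, 180), (408, 90), (410, 92), (412, 242), (414, 237), (416, 84), (418, 87), (420, 182), (422, 212), (424, 212), (426, 213), (428, 210)]
90 [(250, 98), (252, 97), (254, 99), (256, 104), (258, 233), (260, 229), (262, 229), (264, 229), (266, 229), (268, 231), (270, 98), (272, 151), (274, 237), (276, 218), (278, 86), (280, 230), (282, 233), (284, 233), (286, 234), (288, 234), (290, 233), (292, 233), (294, 233), (296, 233), (298, 233), (300, 233), (302, 235), (304, 201), (306, 144), (308, 145)]
[(400, 233), (402, 233), (404, 235), (406, 198), (408, 94), (410, 88), (412, 86), (414, 171), (416, 110), (418, 88), (420, 141), (422, 210), (424, 206), (426, 206), (428, 207)]
120 [(250, 96), (252, 98), (254, 97), (256, 87), (258, 230), (260, 229), (262, 228), (264, 229), (266, 230), (268, 234), (270, 97), (272, 139), (274, 238), (276, 218), (278, 84), (280, 237), (282, 233), (284, 234), (286, 233), (288, 233), (290, 234), (292, 233), (294, 234), (296, 234), (298, 233), (300, 233), (302, 234), (304, 204), (306, 144), (308, 147)]
[(400, 234), (402, 233), (404, 236), (406, 150), (408, 93), (410, 113), (412, 239), (414, 237), (416, 94), (418, 83), (420, 187), (422, 209), (424, 207), (426, 207), (428, 206)]
```

View pics/crop9.png

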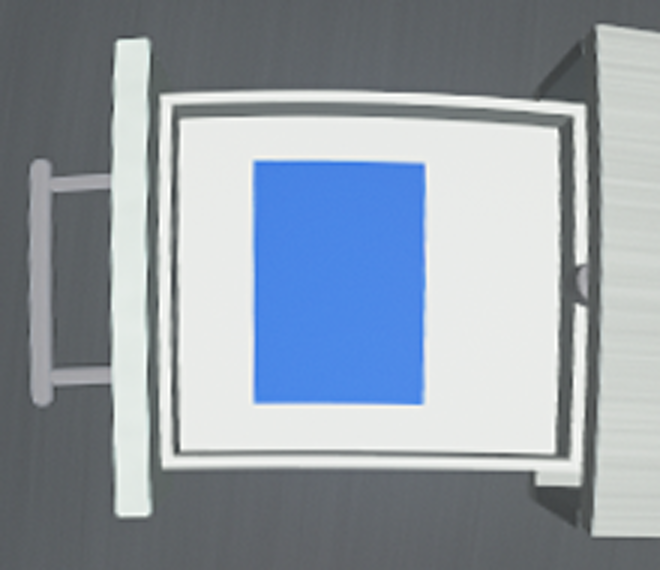

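```bash
python3 - <<'E'
from h import *
to([.578,.1946,.15],pose(96.3,0))
E
```

```text
dp [-0.0014  0.1347 -0.1505] turn [-0.03  0.13  0.  ]
```

>>> send_rows:
  increments:
    - {"translation":[0,0.035,0],"turn":[0,0.1,0],"hand":0.05}
    - {"translation":[0,0.075,-0.02],"turn":[0,0.1,0],"hand":0.05}
    - {"translation":[-0.001,0.11,-0.05],"turn":[0,0.1,0],"hand":0.05}
    - {"translation":[-0.0014,0.13,-0.09],"turn":[0,0.1,0],"hand":0.05}
    - {"translation":[-0.0014,0.1347,-0.125],"turn":[0,0.1,0],"hand":0.05}
    - {"translation":[-0.0014,0.1347,-0.15],"turn":[0,0.1,0],"hand":0.05}
    - {"translation":[-0.0014,0.1347,-0.165],"turn":[0,0.1,0],"hand":0.05}
    - {"translation":[-0.0014,0.1347,-0.17],"turn":[0,0.1,0],"hand":0.05}
    - {"translation":[-0.0014,0.1347,-0.17],"turn":[0,0.1,0],"hand":0.05}

```text
t: 20.35
ee_pos: [0.5788, 0.1952, 0.1306]
tcp_rot: [[-0.11, 0.994, 0.001], [0.994, 0.11, 0.002], [0.002, 0.001, -1.0]]
ft_force: [0.2, -0.6, -3.1]
finger_gap: 0.0559
```

```bash
python3 - <<'E'
from h import *
s=log();to([.578,.1946,.05],pose(96.3,0))
for n in ("wrist","top","scene"):
  p,d=camera(n); cv2.imwrite(f"pics/{n}10.png",p)
a=cv2.imread("pics/top10.png")[30:260,130:290];b=cv2.imread("pics/scene10.png")[150:340,340:530]
a=cv2.resize(a,None,fx=2.4,fy=2.4,interpolation=cv2.INTER_CUBIC);b=cv2.resize(b,(400,552))if 0 else cv2.resize(b,None,fx=2.1,fy=2.1,interpolation=cv2.INTER_CUBIC)
H=max(a.shape[0],b.shape[0]);o=np.zeros((H,a.shape[1]+b.shape[1],3),np.uint8);o[:a.shape[0],:a.shape[1]]=a;o[:b.shape[0],a.shape[1]:]=b
cv2.imwrite("pics/both10.png",o)
E
```

```text
t 20.35 q [ 15.9  37.8 -55.9 100.1  35.2  61.4 -45.8] p [0.5788 0.1952 0.1306] gap 0.0559 F [ 0.2 -0.6 -3.1]
[[-0.11, 0.994, 0.001], [0.994, 0.11, 0.002], [0.002, 0.001, -1.0]]
dp [-0.0008 -0.0006 -0.0806] turn [-0.14  0.04 -0.01]
```

View pics/both10.png

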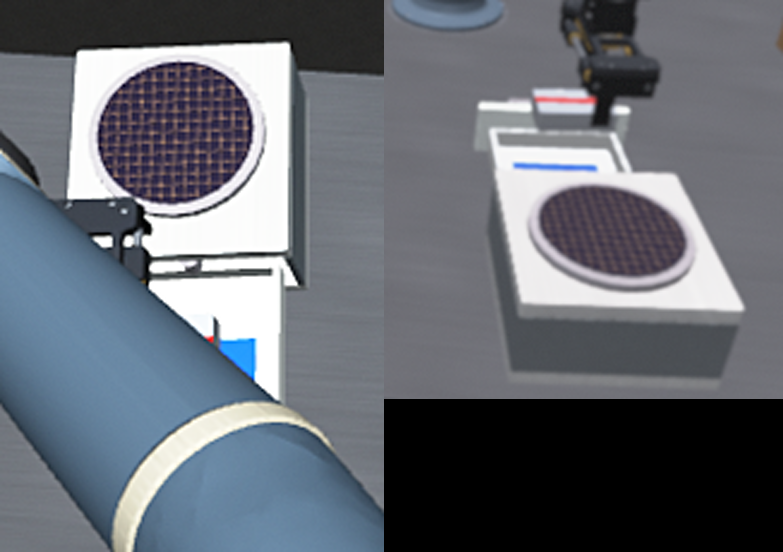

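View pics/wrist10.png

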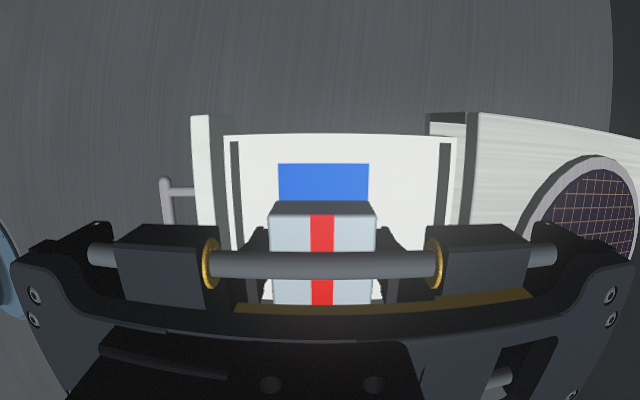

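Pad columns 278–368 (centre 323) line up with the module at 269–376 (centre 322). Lowering slowly.

>>> send_rows:
  increments:
    - {"translation":[-0.0008,-0.0006,-0.02],"turn":[-0.1,0,0],"hand":0.05}
    - {"translation":[-0.0008,-0.0006,-0.04],"turn":[-0.1,0,0],"hand":0.05}
    - {"translation":[-0.0008,-0.0006,-0.058],"turn":[-0.1,0,0],"hand":0.05}
    - {"translation":[-0.0008,-0.0006,-0.07],"turn":[-0.1,0,0],"hand":0.05}
    - {"translation":[-0.0008,-0.0006,-0.078],"turn":[-0.1,0,0],"hand":0.05}
    - {"translation":[-0.0008,-0.0006,-0.083],"turn":[-0.1,0,0],"hand":0.05}
    - {"translation":[-0.0008,-0.0006,-0.083],"turn":[-0.1,0,0],"hand":0.05}

```text
t: 21.2
ee_pos: [0.5772, 0.1957, 0.0471]
tcp_rot: [[-0.112, 0.994, 0.0], [0.994, 0.112, 0.001], [0.001, 0.0, -1.0]]
ft_force: [-0.0, 0.2, -4.0]
finger_gap: 0.0555
```

```bash
python3 - <<'E'
from h import *
s=log();to([.578,.1946,.0394],pose(96.3,0))
E
```

```text
t 21.2 q [ 12.8  43.  -51.3 103.5  41.   54.1 -50.2] p [0.5772 0.1957 0.0471] gap 0.0555 F [-0.   0.2 -4. ]
[[-0.112, 0.994, 0.0], [0.994, 0.112, 0.001], [0.001, 0.0, -1.0]]
dp [ 0.0008 -0.0011 -0.0077] turn [-0.04  0.   -0.13]
```

>>> send_rows:
  increments:
    - {"translation":[0.0005,-0.001,-0.002],"turn":[0,0,-0.1],"hand":0.05}
    - {"translation":[0.0005,-0.001,-0.004],"turn":[0,0,-0.1],"hand":0.05}
    - {"translation":[0.0005,-0.001,-0.0055],"turn":[0,0,-0.1],"hand":0.05}
    - {"translation":[0.0005,-0.001,-0.0065],"turn":[0,0,-0.1],"hand":0.05}
    - {"translation":[0.0005,-0.001,-0.0065],"turn":[0,0,-0.1],"hand":0.05}

```text
t: 21.7
ee_pos: [0.5778, 0.1946, 0.0408]
tcp_rot: [[-0.11, 0.994, 0.0], [0.994, 0.11, 0.001], [0.001, 0.0, -1.0]]
ft_force: [-0.3, 0.5, -3.8]
finger_gap: 0.0554
```

>>> send_rows:
  increments:
    - {"translation":[0,0,-0.0007],"turn":[0,0,0],"hand":0.05}
    - {"translation":[0,0,-0.0014],"turn":[0,0,0],"hand":0.05}
    - {"translation":[0,0,-0.0014],"turn":[0,0,0],"hand":0.05}

```text
t: 22.0
ee_pos: [0.5779, 0.1948, 0.0398]
tcp_rot: [[-0.11, 0.994, 0.001], [0.994, 0.11, 0.001], [0.001, 0.001, -1.0]]
ft_force: [-0.7, -1.0, -2.8]
finger_gap: 0.0556
```

>>> send_rows:
  increments:
    - {"translation":[0,0,-0.0007],"turn":[0,0,0],"hand":0.05}
    - {"translation":[0,0,-0.0014],"turn":[0,0,0],"hand":0.05}
    - {"translation":[0,0,-0.0014],"turn":[0,0,0],"hand":0.05}

```text
t: 22.3
ee_pos: [0.579, 0.1949, 0.0397]
tcp_rot: [[-0.11, 0.994, 0.003], [0.994, 0.11, 0.001], [0.0, 0.003, -1.0]]
ft_force: [-0.3, -2.4, 5.4]
finger_gap: 0.0557
```

>>> send_rows:
  increments:
    - {"translation":[0,0,0.001],"turn":[0,0,0],"hand":0.2}
    - {"translation":[0,0,0.001],"turn":[0,0,0],"hand":0.6}
    - {"translation":[0,0,0.001],"turn":[0,0,0],"hand":0.75}
    - {"translation":[0,0,0.001],"turn":[0,0,0],"hand":0.75}
    - {"translation":[0,0,0.01],"turn":[0,0,0],"hand":0.75}
    - {"translation":[0,0,0.03],"turn":[0,0,0],"hand":0.75}
    - {"translation":[0,0,0.07],"turn":[0,0,0],"hand":0.75}
    - {"translation":[0,0,0.12],"turn":[0,0,0],"hand":0.75}
    - {"translation":[0,-0.04,0.17],"turn":[0,0,0],"hand":0.75}
    - {"translation":[0,-0.08,0.22],"turn":[0,0,0],"hand":0.75}
    - {"translation":[0,-0.1,0.25],"turn":[0,0,0],"hand":0.75}
    - {"translation":[0,-0.1,0.25],"turn":[0,0,0],"hand":0.75}

```text
t: 23.5
ee_pos: [0.58, 0.0926, 0.2941]
tcp_rot: [[-0.106, 0.994, 0.009], [0.994, 0.106, 0.001], [-0.0, 0.009, -1.0]]
ft_force: [-0.1, 0.2, -0.1]
finger_gap: 0.0759
```

```bash
python3 - <<'E'
from h import *
s=log()
p,d=camera("wrist"); cv2.imwrite("pics/wrist11.png",p)
hsv=cv2.cvtColor(p,cv2.COLOR_BGR2HSV);m=cv2.inRange(hsv,(0,120,90),(8,255,255))|cv2.inRange(hsv,(172,120,90),(180,255,255))
cs,_=cv2.findContours(m,0,cv2.CHAIN_APPROX_NONE)
pc=np.array([.583,.1697]);a=np.radians(6.3);ex=np.array([np.cos(a),np.sin(a)]);ey=np.array([-np.sin(a),np.cos(a)])
for c in cs:
  if cv2.contourArea(c)<60: continue
  q=np.array([wray(s,u,v,.055)[:2] for u,v in c[:,0]],np.float32)
  r=cv2.minAreaRect(q*1000); w=np.array(r[0])/1000-pc; print(r,"rel",(w@ex*1000).round(1),(w@ey*1000).round(1))
E
```

```text
t 23.5 q [ 32.   27.3 -63.5  92.8  25.3  75.3 -29.4] p [0.58   0.0926 0.2941] gap 0.0759 F [-0.1  0.2 -0.1]
[[-0.106, 0.994, 0.009], [0.994, 0.106, 0.001], [-0.0, 0.009, -1.0]]
((579.5924072265625, 170.73776245117188), (10.185599327087402, 93.4532241821289), 6.161662578582764) rel -3.3 1.4
```

View pics/wrist11.png

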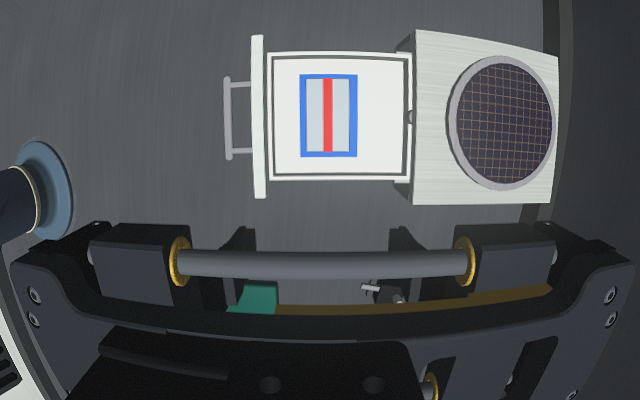

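The module lies back-up on the pad, red stripe at column 327 against pad columns 300–357, and the tray outline is clear. Next is pushing the drawer, so I'll work out the approach.

```bash
python3 - <<'E'
from h import *
s=read_state();q0,p0,R0=s["q"],s["ee_pos"],np.array(s["tcp_rot"])
a=np.radians(6.3);ex=np.array([np.cos(a),np.sin(a),0]);hd=np.array([.4555,.1556,0])
st=hd-.045*ex
for d in (6.3,186.3):
  q,p,R=q0,p0,R0
  for nm,pp in (("up",st+[0,0,.2]),("dn",st+[0,0,.048]),("push",st+.03*ex+.1*ex+[0,0,.048]),("end",st+.03*ex+.172*ex+[0,0,.048])):
    RR=pose(d,0);q2,e,r,t=path(q,p,R,pp,RR,16);print(d,nm,pp.round(4),round(e*1e3,1),round(r,2),q2.round(),turn_to(R,RR).round(1));q,p,R=q2,pp,RR
E
```

```text
6.3 up [0.4108 0.1507 0.2   ] 0.0 0.0 [  20.   11.  -50.  118.   10.   55. -119.] [  0.4   0.4 -89.7]
6.3 dn [0.4108 0.1507 0.048 ] 0.0 0.0 [   8.   25.  -41.  126.   27.   37. -136.] [0. 0. 0.]
6.3 push [0.54   0.1649 0.048 ] 0.0 0.0 [   7.   34.  -38.  110.   29.   45. -131.] [0. 0. 0.]
6.3 end [0.6116 0.1728 0.048 ] 0.0 0.0 [   6.   39.  -37.  100.   30.   50. -128.] [0. 0. 0.]
186.3 up [0.4108 0.1507 0.2   ] 0.0 0.0 [ 40.  23. -79. 117.  26.  61.  44.] [-0.4  0.4 90.3]
186.3 dn [0.4108 0.1507 0.048 ] 0.0 0.0 [ 23.  34. -62. 126.  44.  46.  29.] [0. 0. 0.]
186.3 push [0.54   0.1649 0.048 ] 0.0 0.0 [ 20.  43. -58. 109.  45.  54.  36.] [0. 0. 0.]
186.3 end [0.6116 0.1728 0.048 ] 0.0 0.0 [ 17.  47. -56. 100.  45.  59.  41.] [0. 0. 0.]
```

>>> send_rows:
  increments:
    - {"translation":[-0.015,0.005,0],"turn":[0,0,-8.2],"hand":0.3}
    - {"translation":[-0.03,0.01,0],"turn":[0.1,0.1,-16.4],"hand":0}
    - {"translation":[-0.05,0.016,0],"turn":[0.1,0.1,-24.6],"hand":-0.5}
    - {"translation":[-0.07,0.022,0],"turn":[0.1,0.1,-32.8],"hand":-1}
    - {"translation":[-0.09,0.028,0],"turn":[0.2,0.2,-41],"hand":-1}
    - {"translation":[-0.11,0.035,0],"turn":[0.2,0.2,-49.2],"hand":-1}
    - {"translation":[-0.13,0.042,-0.02],"turn":[0.3,0.3,-57.4],"hand":-1}
    - {"translation":[-0.15,0.05,-0.04],"turn":[0.3,0.3,-65.6],"hand":-1}
    - {"translation":[-0.165,0.056,-0.06],"turn":[0.4,0.4,-73.8],"hand":-1}
    - {"translation":[-0.169,0.058,-0.08],"turn":[0.4,0.4,-82],"hand":-1}
    - {"translation":[-0.169,0.058,-0.094],"turn":[0.4,0.4,-89.7],"hand":-1}
    - {"translation":[-0.169,0.058,-0.094],"turn":[0.4,0.4,-89.7],"hand":-1}

```text
t: 24.75
ee_pos: [0.4062, 0.153, 0.1923]
tcp_rot: [[0.993, 0.119, -0.004], [0.119, -0.993, 0.007], [-0.003, -0.008, -1.0]]
ft_force: [-0.1, -0.1, 0.1]
finger_gap: 0.0005
```

```bash
python3 - <<'E'
from h import *
s=log();to([.4108,.1507,.048],pose(6.3,0))
p,d=camera("wrist"); cv2.imwrite("pics/wrist12.png",p)
E
```

```text
t 24.75 q [  20.9   11.7  -51.9  118.7   10.8   54.5 -119.9] p [0.4062 0.153  0.1923] gap 0.0005 F [-0.1 -0.1  0.1]
[[0.993, 0.119, -0.004], [0.119, -0.993, 0.007], [-0.003, -0.008, -1.0]]
dp [ 0.0046 -0.0023 -0.1443] turn [-0.41 -0.22 -0.51]
```

View pics/wrist12.png

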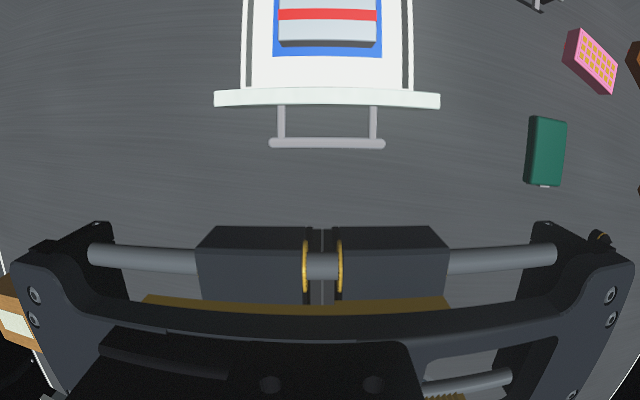

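The bar handle spans columns 269–385 at row 143, ahead of and centred on the closed fingers. Lowering in front of it.

>>> send_rows:
  increments:
    - {"translation":[0,0,-0.03],"turn":[-0.2,-0.1,-0.2],"hand":-1}
    - {"translation":[0,0,-0.07],"turn":[-0.4,-0.2,-0.5],"hand":-1}
    - {"translation":[0,0,-0.11],"turn":[-0.4,-0.2,-0.5],"hand":-1}
    - {"translation":[0.002,0,-0.135],"turn":[-0.4,-0.2,-0.5],"hand":-1}
    - {"translation":[0.004,-0.001,-0.144],"turn":[-0.4,-0.2,-0.5],"hand":-1}
    - {"translation":[0.004,-0.001,-0.144],"turn":[-0.4,-0.2,-0.5],"hand":-1}

```text
t: 25.4
ee_pos: [0.413, 0.152, 0.05]
tcp_rot: [[0.994, 0.108, 0.003], [0.108, -0.994, 0.002], [0.004, -0.001, -1.0]]
ft_force: [-0.4, 1.1, -0.5]
finger_gap: 0.001
```

>>> send_rows:
  increments:
    - {"translation":[0.006,0.001,0],"turn":[0,0,0],"hand":-1}
    - {"translation":[0.012,0.001,0],"turn":[0,0,0],"hand":-1}
    - {"translation":[0.018,0.002,0],"turn":[0,0,0],"hand":-1}
    - {"translation":[0.024,0.003,0],"turn":[0,0,0],"hand":-1}
    - {"translation":[0.03,0.003,0],"turn":[0,0,0],"hand":-1}
    - {"translation":[0.036,0.004,0],"turn":[0,0,0],"hand":-1}

```text
t: 26.0
ee_pos: [0.4491, 0.1555, 0.0502]
tcp_rot: [[0.994, 0.107, 0.004], [0.107, -0.994, 0.001], [0.004, -0.001, -1.0]]
ft_force: [-0.4, -0.6, 0.5]
finger_gap: 0.0002
```

```bash
python3 - <<'E'
from h import *
s=log()
p,d=camera("wrist"); cv2.imwrite("pics/wrist13.png",p)
E
```

```text
t 26.0 q [   9.2   28.1  -41.5  121.7   29.2   40.  -135.7] p [0.4491 0.1555 0.0502] gap 0.0002 F [-0.4 -0.6  0.5]
[[0.994, 0.107, 0.004], [0.107, -0.994, 0.001], [0.004, -0.001, -1.0]]
```

View pics/wrist13.png

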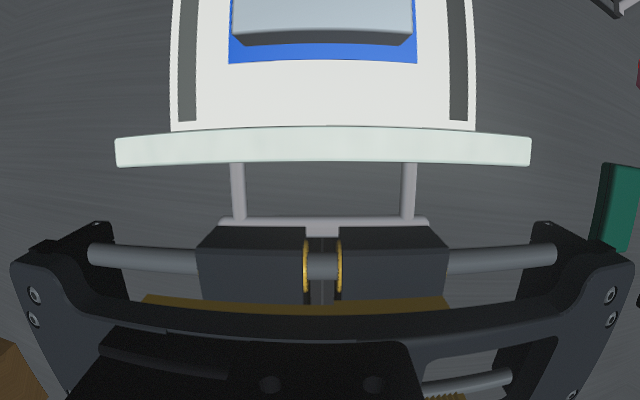

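```bash
python3 - <<'E'
from h import *
s=read_state()
for v,h in((165,.085),(128,.085),(217,.07),(226,.065)): print(v,wray(s,322,v,h).round(4))
E
```

```text
165 [0.4997 0.1614 0.085 ]
128 [0.5148 0.163  0.085 ]
217 [0.4727 0.1586 0.07  ]
226 [0.4664 0.1579 0.065 ]
```

The panel face now measures x=0.500, against 0.490 before. So contact is made and the drawer is sliding easily. I'll keep pushing smoothly.

>>> send_rows:
  increments:
    - {"translation":[0.003,0,0],"turn":[0,0,0],"hand":-1}
    - {"translation":[0.008,0.001,0],"turn":[0,0,0],"hand":-1}
    - {"translation":[0.015,0.002,0],"turn":[0,0,0],"hand":-1}
    - {"translation":[0.023,0.003,0],"turn":[0,0,0],"hand":-1}
    - {"translation":[0.031,0.003,0],"turn":[0,0,0],"hand":-1}
    - {"translation":[0.039,0.004,0],"turn":[0,0,0],"hand":-1}
    - {"translation":[0.047,0.005,0],"turn":[0,0,0],"hand":-1}
    - {"translation":[0.055,0.006,0],"turn":[0,0,0],"hand":-1}
    - {"translation":[0.063,0.007,0],"turn":[0,0,0],"hand":-1}
    - {"translation":[0.071,0.008,0],"turn":[0,0,0],"hand":-1}
    - {"translation":[0.079,0.009,0],"turn":[0,0,0],"hand":-1}
    - {"translation":[0.087,0.01,0],"turn":[0,0,0],"hand":-1}
    - {"translation":[0.095,0.01,0],"turn":[0,0,0],"hand":-1}
    - {"translation":[0.103,0.011,0],"turn":[0,0,0],"hand":-1}
    - {"translation":[0.11,0.012,0],"turn":[0,0,0],"hand":-1}
    - {"translation":[0.116,0.013,0],"turn":[0,0,0],"hand":-1}
    - {"translation":[0.121,0.013,0],"turn":[0,0,0],"hand":-1}
    - {"translation":[0.124,0.014,0],"turn":[0,0,0],"hand":-1}
    - {"translation":[0.126,0.014,0],"turn":[0,0,0],"hand":-1}

```text
t: 27.95
ee_pos: [0.5752, 0.1699, 0.0502]
tcp_rot: [[0.994, 0.107, 0.005], [0.107, -0.994, 0.002], [0.005, -0.001, -1.0]]
ft_force: [-0.3, 0.2, -0.1]
finger_gap: 0.0002
```

```bash
python3 - <<'E'
from h import *
s=log()
p,d=camera("wrist"); cv2.imwrite("pics/wrist14.png",p)
p,d=camera("top"); cv2.imwrite("pics/top14.png",p)
E
```

```text
t 27.95 q [   7.7   37.   -39.   105.4   30.6   48.2 -130.5] p [0.5752 0.1699 0.0502] gap 0.0002 F [-0.3  0.2 -0.1]
[[0.994, 0.107, 0.005], [0.107, -0.994, 0.002], [0.005, -0.001, -1.0]]
```

View pics/wrist14.png

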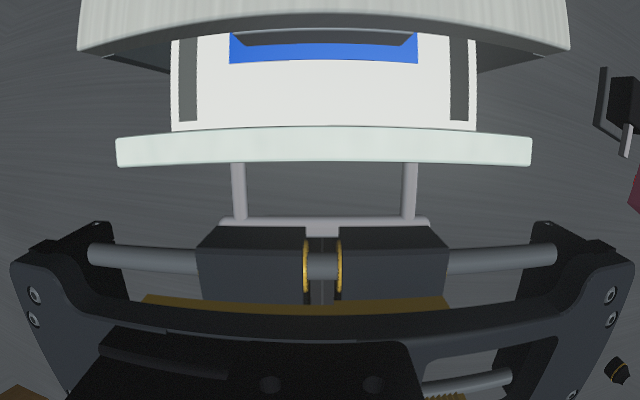

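>>> send_rows:
  increments:
    - {"translation":[0.003,0,0],"turn":[0,0,0],"hand":-1}
    - {"translation":[0.006,0.001,0],"turn":[0,0,0],"hand":-1}
    - {"translation":[0.009,0.001,0],"turn":[0,0,0],"hand":-1}
    - {"translation":[0.012,0.001,0],"turn":[0,0,0],"hand":-1}
    - {"translation":[0.014,0.002,0],"turn":[0,0,0],"hand":-1}
    - {"translation":[0.016,0.002,0],"turn":[0,0,0],"hand":-1}

```text
t: 28.65
ee_pos: [0.591, 0.1717, 0.05]
tcp_rot: [[0.994, 0.107, 0.004], [0.107, -0.994, 0.001], [0.004, -0.001, -1.0]]
ft_force: [-0.4, 0.7, 0.3]
finger_gap: 0.0004
```

>>> send_rows:
  increments:
    - {"translation":[0.0015,0,0],"turn":[0,0,0],"hand":-1}
    - {"translation":[0.003,0,0],"turn":[0,0,0],"hand":-1}
    - {"translation":[0.0045,0,0],"turn":[0,0,0],"hand":-1}

```text
t: 28.95
ee_pos: [0.5953, 0.1719, 0.0501]
tcp_rot: [[0.994, 0.107, 0.004], [0.107, -0.994, 0.002], [0.004, -0.001, -1.0]]
ft_force: [-0.5, 1.4, -0.3]
finger_gap: 0.0004
```

>>> send_rows:
  increments:
    - {"translation":[0.0015,0,0],"turn":[0,0,0],"hand":-1}
    - {"translation":[0.003,0,0],"turn":[0,0,0],"hand":-1}

```text
t: 29.15
ee_pos: [0.5966, 0.1719, 0.0499]
tcp_rot: [[0.994, 0.107, 0.001], [0.107, -0.994, 0.001], [0.001, -0.001, -1.0]]
ft_force: [-6.8, 0.9, 4.7]
finger_gap: 0.0006
```

>>> send_rows:
  increments:
    - {"translation":[0.001,0,0],"turn":[0,0,0],"hand":-1}
    - {"translation":[0.002,0,0],"turn":[0,0,0],"hand":-1}
    - {"translation":[0.003,0,0],"turn":[0,0,0],"hand":-1}
    - {"translation":[0.004,0,0],"turn":[0,0,0],"hand":-1}

```text
t: 29.55
ee_pos: [0.597, 0.1719, 0.0499]
tcp_rot: [[0.994, 0.108, -0.006], [0.108, -0.994, -0.002], [-0.006, 0.001, -1.0]]
ft_force: [-14.7, -1.2, 10.5]
finger_gap: 0.0004
```

>>> send_rows:
  increments:
    - {"translation":[0.001,0,0],"turn":[0,0,0],"hand":-1}
    - {"translation":[0.002,0,0],"turn":[0,0,0],"hand":-1}
    - {"translation":[0.003,0,0],"turn":[0,0,0],"hand":-1}

```text
t: 29.85
ee_pos: [0.5984, 0.1721, 0.0498]
tcp_rot: [[0.994, 0.109, -0.008], [0.109, -0.994, -0.003], [-0.008, 0.002, -1.0]]
ft_force: [-15.0, -1.2, 11.5]
finger_gap: 0.0002
```

>>> send_rows:
  increments:
    - {"translation":[0.0008,0,0],"turn":[0,0,0],"hand":-1}
    - {"translation":[0.0016,0,0],"turn":[0,0,0],"hand":-1}
    - {"translation":[0.0024,0,0],"turn":[0,0,0],"hand":-1}
    - {"translation":[0.0032,0,0],"turn":[0,0,0],"hand":-1}

```text
t: 30.25
ee_pos: [0.6049, 0.1728, 0.0499]
tcp_rot: [[0.994, 0.108, -0.002], [0.108, -0.994, 0.001], [-0.002, -0.001, -1.0]]
ft_force: [-9.0, 0.8, 4.8]
finger_gap: 0.0004
```

>>> send_rows:
  increments:
    - {"translation":[0.0007,0,0],"turn":[0,0,0],"hand":-1}
    - {"translation":[0.0014,0,0],"turn":[0,0,0],"hand":-1}
    - {"translation":[0.0021,0,0],"turn":[0,0,0],"hand":-1}

```text
t: 30.55
ee_pos: [0.608, 0.1731, 0.05]
tcp_rot: [[0.994, 0.108, 0.0], [0.108, -0.994, 0.002], [0.0, -0.002, -1.0]]
ft_force: [-5.6, 1.9, 1.7]
finger_gap: 0.0006
```

>>> send_rows:
  increments:
    - {"translation":[0.0006,0,0],"turn":[0,0,0],"hand":-1}
    - {"translation":[0.0012,0,0],"turn":[0,0,0],"hand":-1}
    - {"translation":[0.0018,0,0],"turn":[0,0,0],"hand":-1}

```text
t: 30.85
ee_pos: [0.6105, 0.1734, 0.05]
tcp_rot: [[0.994, 0.108, 0.001], [0.108, -0.994, 0.003], [0.002, -0.003, -1.0]]
ft_force: [-5.1, 2.1, 1.9]
finger_gap: 0.0004
```

>>> send_rows:
  increments:
    - {"translation":[0.0006,0,0],"turn":[0,0,0],"hand":-1}
    - {"translation":[0.0012,0,0],"turn":[0,0,0],"hand":-1}
    - {"translation":[0.0018,0,0],"turn":[0,0,0],"hand":-1}

```text
t: 31.15
ee_pos: [0.613, 0.1731, 0.05]
tcp_rot: [[0.994, 0.108, 0.003], [0.108, -0.994, 0.003], [0.003, -0.002, -1.0]]
ft_force: [-4.4, 2.7, 0.3]
finger_gap: 0.0007
```

>>> send_rows:
  increments:
    - {"translation":[0.001,0,0],"turn":[0,0,0],"hand":-1}
    - {"translation":[0.002,0,0],"turn":[0,0,0],"hand":-1}
    - {"translation":[0.003,0,0],"turn":[0,0,0],"hand":-1}

```text
t: 31.45
ee_pos: [0.615, 0.1723, 0.0498]
tcp_rot: [[0.994, 0.107, -0.0], [0.107, -0.994, 0.001], [-0.0, -0.001, -1.0]]
ft_force: [-9.2, 2.6, 4.4]
finger_gap: 0.0004
```

>>> send_rows:
  increments:
    - {"translation":[0.0015,0,0],"turn":[0,0,0],"hand":-1}
    - {"translation":[0.003,0,0],"turn":[0,0,0],"hand":-1}
    - {"translation":[0.003,0,0],"turn":[0,0,0],"hand":-1}

```text
t: 31.75
ee_pos: [0.615, 0.1723, 0.0498]
tcp_rot: [[0.994, 0.108, -0.006], [0.108, -0.994, -0.001], [-0.006, 0.0, -1.0]]
ft_force: [-14.9, 0.6, 9.1]
finger_gap: 0.0006
```

```bash
python3 - <<'E'
from h import *
s=log()
p,d=camera("wrist"); cv2.imwrite("pics/wrist15.png",p)
for v,h in((165,.085),(128,.085)): print(v,wray(s,322,v,h).round(4))
E
```

```text
t 31.75 q [   7.1   40.1  -38.5   99.5   30.6   51.7 -128.2] p [0.615  0.1723 0.0498] gap 0.0006 F [-14.9   0.6   9.1]
[[0.994, 0.108, -0.006], [0.108, -0.994, -0.001], [-0.006, 0.0, -1.0]]
165 [0.6648 0.1781 0.085 ]
128 [0.6798 0.1797 0.085 ]
```

View pics/wrist15.png

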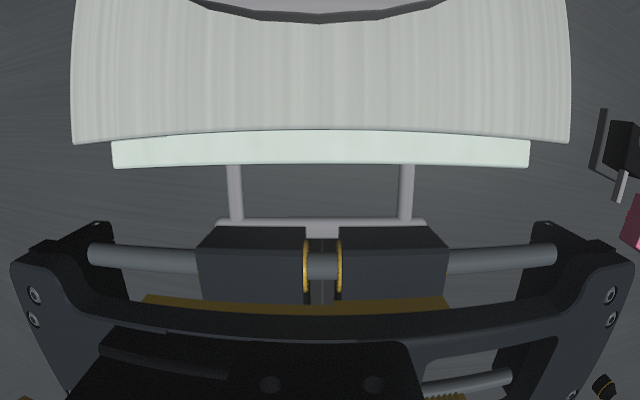

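The position doesn't change with 15 N against the stop, and the panel is flush with the station front. So the drawer is seated, and I'll back off gently.

>>> send_rows:
  increments:
    - {"translation":[-0.004,0,0],"turn":[0,0,0],"hand":-1}
    - {"translation":[-0.009,-0.001,0],"turn":[0,0,0],"hand":-1}
    - {"translation":[-0.02,-0.002,0],"turn":[0,0,0],"hand":-1}
    - {"translation":[-0.04,-0.004,0],"turn":[0,0,0],"hand":-1}
    - {"translation":[-0.07,-0.007,0.01],"turn":[0,0,0],"hand":-1}
    - {"translation":[-0.1,-0.01,0.04],"turn":[0,0,0],"hand":-1}
    - {"translation":[-0.12,-0.012,0.08],"turn":[0,0,0],"hand":-1}
    - {"translation":[-0.13,-0.014,0.13],"turn":[0,0,0],"hand":-1}
    - {"translation":[-0.13,-0.014,0.18],"turn":[0,0,0],"hand":-1}
    - {"translation":[-0.13,-0.014,0.2],"turn":[0,0,0],"hand":-1}
    - {"translation":[-0.13,-0.014,0.2],"turn":[0,0,0],"hand":-1}

```text
t: 32.9
ee_pos: [0.4925, 0.1579, 0.254]
tcp_rot: [[0.994, 0.105, 0.013], [0.105, -0.994, 0.002], [0.014, -0.0, -1.0]]
ft_force: [-0.4, 0.2, -0.2]
finger_gap: 0.0002
```

```bash
python3 - <<'E'
from h import *
s=log()
for n in ("wrist","top","scene"):
  p,d=camera(n); cv2.imwrite(f"pics/{n}16.png",p)
E
```

```text
t 32.9 q [  19.5   16.2  -50.4  105.2   14.2   64.3 -119.9] p [0.4925 0.1579 0.254 ] gap 0.0002 F [-0.4  0.2 -0.2]
[[0.994, 0.105, 0.013], [0.105, -0.994, 0.002], [0.014, -0.0, -1.0]]
```

View pics/wrist16.png

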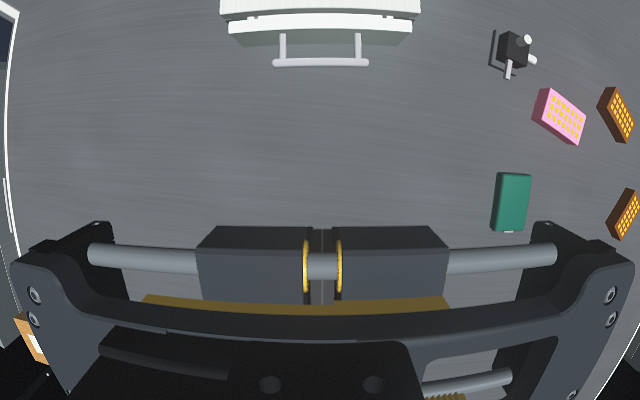

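View pics/top16.png

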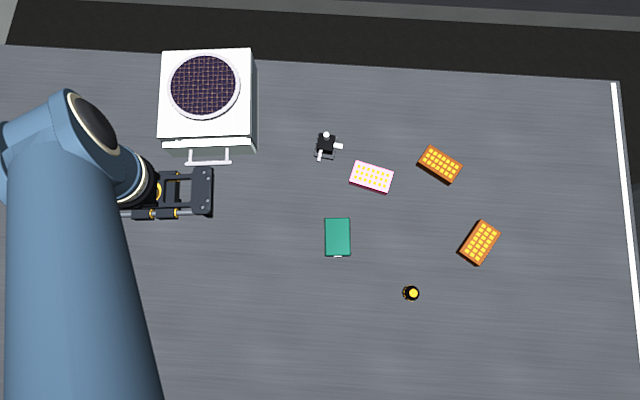

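```bash
python3 - <<'E'
from h import *
s=read_state()
print("handle",wray(s,320,62,.065).round(4),"panel outer top",wray(s,320,33,.085).round(4))
print(ray("top",208,163,.065).round(4))
p=cv2.imread("pics/top16.png");p0=cv2.imread("pics/top0.png")
df=cv2.absdiff(p,p0).max(2)
for n,r in dict(pos=(125,165,310,350),case=(210,262,318,358),obj=(280,305,398,425),pink=(155,197,345,398),br1=(140,188,412,466),br2=(215,270,455,505)).items(): print(n,int((df[r[0]:r[1],r[2]:r[3]]>50).sum()))
E
```

```text
handle [0.6231 0.1733 0.065 ] panel outer top [0.6513 0.1762 0.085 ]
[0.6314 0.1735 0.065 ]
pos 0
case 0
obj 0
pink 0
br1 0
br2 0
```

```bash
python3 - <<'E'
from h import *
s=read_state()
p=cv2.imread("pics/wrist16.png")
cv2.imwrite("pics/crop16.png",cv2.resize(p[0:80,200:440],None,fx=3,fy=5,interpolation=cv2.INTER_CUBIC))
print([(v,int(p[v,320].mean())) for v in range(0,70,1)])
for v in (23,25,27,29): print(v,wray(s,320,v,.085)[:2].round(4))
E
```

```text
[(0, 237), (1, 237), (2, 237), (3, 237), (4, 237), (5, 238), (6, 235), (7, 206), (8, 127), (9, 114), (10, 118), (11, 113), (12, 115), (13, 224), (14, 251), (15, 247), (16, 246), (17, 245), (18, 246), (19, 246), (20, 246), (21, 246), (22, 246), (23, 246), (24, 246), (25, 246), (26, 247), (27, 247), (28, 175), (29, 112), (30, 117), (31, 118), (32, 120), (33, 118), (34, 120), (35, 118), (36, 117), (37, 117), (38, 116), (39, 116), (40, 117), (41, 117), (42, 116), (43, 118), (44, 126), (45, 130), (46, 128), (47, 130), (48, 130), (49, 129), (50, 127), (51, 127), (52, 129), (53, 128), (54, 128), (55, 128), (56, 126), (57, 153), (58, 212), (59, 213), (60, 208), (61, 207), (62, 205), (63, 205), (64, 195), (65, 160), (66, 117), (67, 116), (68, 124), (69, 126)]
23 [0.6627 0.1774]
25 [0.6604 0.1771]
27 [0.6581 0.1769]
29 [0.6558 0.1767]
```

View pics/crop16.png

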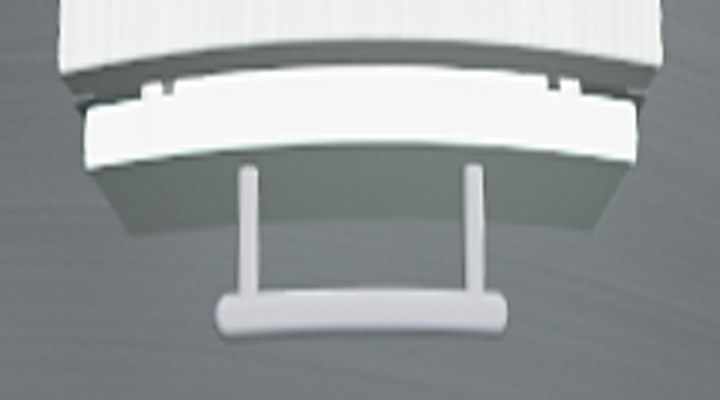

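```bash
python3 - <<'E'
from h import *
ims=[cv2.imread(f"pics/top{k}.png")[110:250,140:270] for k in ("0","14","16")]
cv2.imwrite("pics/cmp.png",np.hstack([cv2.resize(i,None,fx=2,fy=4,interpolation=cv2.INTER_CUBIC) for i in ims]))
for k in("0","14","16"):
  p=cv2.imread(f"pics/top{k}.png")
  print(k,"u=222",[(v,int(p[v,222].mean())) for v in range(140,175)] if k!="0" else [(v,int(p[v,222].mean())) for v in range(205,245)])
  print(k,"u=247",[(v,int(p[v,247].mean())) for v in (range(135,180) if k!="0" else range(205,235))])
E
```

```text
0 u=222 [(205, 255), (206, 255), (207, 255), (208, 255), (209, 255), (210, 255), (211, 255), (212, 255), (213, 255), (214, 255), (215, 252), (216, 255), (217, 254), (218, 254), (219, 255), (220, 255), (221, 255), (222, 53), (223, 91), (224, 93), (225, 90), (226, 91), (227, 99), (228, 99), (229, 102), (230, 99), (231, 100), (232, 95), (233, 80), (234, 83), (235, 67), (236, 122), (237, 238), (238, 227), (239, 230), (240, 220), (241, 111), (242, 106), (243, 113), (244, 113)]
0 u=247 [(205, 145), (206, 145), (207, 144), (208, 141), (209, 141), (210, 142), (211, 140), (212, 138), (213, 126), (214, 231), (215, 255), (216, 255), (217, 254), (218, 255), (219, 255), (220, 255), (221, 52), (222, 98), (223, 103), (224, 100), (225, 104), (226, 112), (227, 115), (228, 114), (229, 115), (230, 112), (231, 115), (232, 114), (233, 111), (234, 115)]
14 u=222 [(140, 41), (141, 61), (142, 62), (143, 87), (144, 144), (145, 147), (146, 140), (147, 189), (148, 255), (149, 255), (150, 255), (151, 255), (152, 255), (153, 255), (154, 255), (155, 255), (156, 255), (157, 255), (158, 255), (159, 255), (160, 255)
[... 986 characters left out ...]
162, 240), (163, 242), (164, 173), (165, 82), (166, 127), (167, 127), (168, 128), (169, 127), (170, 128), (171, 130), (172, 134), (173, 126), (174, 128)]
16 u=247 [(135, 67), (136, 90), (137, 113), (138, 242), (139, 255), (140, 255), (141, 255), (142, 255), (143, 255), (144, 255), (145, 71), (146, 109), (147, 113), (148, 113), (149, 114), (150, 114), (151, 113), (152, 112), (153, 113), (154, 119), (155, 129), (156, 126), (157, 128), (158, 125), (159, 123), (160, 127), (161, 126), (162, 123), (163, 129), (164, 129), (165, 126), (166, 128), (167, 129), (168, 127), (169, 129), (170, 129), (171, 130), (172, 129), (173, 131), (174, 131), (175, 129), (176, 132), (177, 128), (178, 128), (179, 129)]
```

View pics/cmp.png

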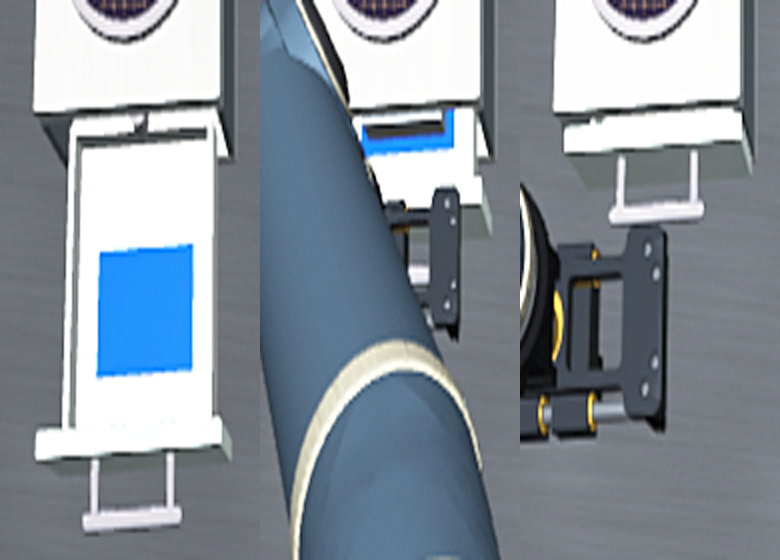

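```bash
python3 - <<'E'
from h import *
for v in (220.5,160.6,144.7): print(v,ray("top",247,v,.085).round(4))
s=read_state();print(s["t"])
E
```

```text
220.5 [0.4998 0.0626 0.085 ]
160.6 [0.6371 0.0786 0.085 ]
144.7 [0.6753 0.083  0.085 ]
33.05
```

The top view puts the drawer at home (edge shift 38.4 mm against 39.8 expected, ±2). The far wrist reading disagrees by about 7 mm, so I'll check by gently touching the handle again.

```bash
python3 - <<'E'
from h import *
to([.59,.1698,.05],pose(6.3,0)); to([.49,.158,.05],pose(6.3,0))
E
```

```text
dp [ 0.1002  0.0133 -0.1991] turn [-0.    0.19  0.24]
dp [ 0.0002  0.0015 -0.1991] turn [-0.    0.19  0.24]
```

>>> send_rows:
  increments:
    - {"translation":[0,0,-0.04],"turn":[0,0.1,0.1],"hand":-1}
    - {"translation":[0,0.001,-0.09],"turn":[0,0.2,0.2],"hand":-1}
    - {"translation":[0,0.002,-0.14],"turn":[0,0.2,0.2],"hand":-1}
    - {"translation":[0.01,0.003,-0.18],"turn":[0,0.2,0.2],"hand":-1}
    - {"translation":[0.04,0.007,-0.199],"turn":[0,0.2,0.2],"hand":-1}
    - {"translation":[0.07,0.01,-0.199],"turn":[0,0.2,0.2],"hand":-1}
    - {"translation":[0.09,0.012,-0.199],"turn":[0,0.2,0.2],"hand":-1}
    - {"translation":[0.1,0.013,-0.199],"turn":[0,0.2,0.2],"hand":-1}
    - {"translation":[0.106,0.014,-0.199],"turn":[0,0.2,0.2],"hand":-1}
    - {"translation":[0.11,0.014,-0.199],"turn":[0,0.2,0.2],"hand":-1}
    - {"translation":[0.112,0.014,-0.199],"turn":[0,0.2,0.2],"hand":-1}
    - {"translation":[0.112,0.014,-0.199],"turn":[0,0.2,0.2],"hand":-1}

```text
t: 34.25
ee_pos: [0.6018, 0.1715, 0.0512]
tcp_rot: [[0.994, 0.11, 0.001], [0.11, -0.994, 0.001], [0.001, -0.001, -1.0]]
ft_force: [-0.3, -1.0, -0.1]
finger_gap: 0.0003
```

```bash
python3 - <<'E'
from h import *
s=log()
p,d=camera("wrist"); cv2.imwrite("pics/wrist17.png",p)
q=cv2.imread("pics/wrist15.png")
for k in (p,q):print([(v,int(k[v,322].mean())) for v in range(124,172,2)])
E
```

```text
t 34.25 q [   7.8   39.1  -39.2  101.6   31.    50.6 -129.2] p [0.6018 0.1715 0.0512] gap 0.0003 F [-0.3 -1.  -0.1]
[[0.994, 0.11, 0.001], [0.11, -0.994, 0.001], [0.001, -0.001, -1.0]]
[(124, 225), (126, 224), (128, 215), (130, 153), (132, 98), (134, 100), (136, 101), (138, 102), (140, 101), (142, 100), (144, 101), (146, 99), (148, 99), (150, 99), (152, 100), (154, 101), (156, 98), (158, 97), (160, 96), (162, 95), (164, 97), (166, 97), (168, 95), (170, 96)]
[(124, 177), (126, 166), (128, 152), (130, 200), (132, 208), (134, 210), (136, 208), (138, 209), (140, 209), (142, 209), (144, 210), (146, 210), (148, 210), (150, 210), (152, 210), (154, 208), (156, 209), (158, 210), (160, 199), (162, 182), (164, 82), (166, 90), (168, 91), (170, 90)]
```

The panel face at row 129.5 gives x≈0.666, against 0.665 when held against the stop. The drawer has stayed home. Retreating clear.

>>> send_rows:
  increments:
    - {"translation":[-0.02,-0.002,0],"turn":[0,0,0],"hand":-1}
    - {"translation":[-0.06,-0.006,0],"turn":[0,0,0],"hand":-1}
    - {"translation":[-0.1,-0.011,0.02],"turn":[0,0,0],"hand":-1}
    - {"translation":[-0.12,-0.013,0.06],"turn":[0,0,0],"hand":-1}
    - {"translation":[-0.13,-0.014,0.11],"turn":[0,0,0],"hand":-1}
    - {"translation":[-0.13,-0.014,0.15],"turn":[0,0,0],"hand":-1}
    - {"translation":[-0.13,-0.014,0.17],"turn":[0,0,0],"hand":-1}
    - {"translation":[-0.13,-0.014,0.17],"turn":[0,0,0],"hand":-1}
    - {"translation":[-0.13,-0.014,0.17],"turn":[0,0,0],"hand":-1}

```text
t: 35.2
ee_pos: [0.4716, 0.1572, 0.2209]
tcp_rot: [[0.994, 0.11, 0.001], [0.11, -0.994, 0.0], [0.001, -0.0, -1.0]]
ft_force: [0.2, 0.4, -1.2]
finger_gap: 0.0
```

```bash
python3 - <<'E'
from h import *
s=log()
p,d=camera("top"); cv2.imwrite("pics/top18.png",p)
print([(v,int(p[v,247].mean())) for v in range(136,148)])
print(job_done())
E
```

```text
t 35.2 q [  19.7   16.8  -51.2  109.5   15.    60.6 -121.5] p [0.4716 0.1572 0.2209] gap 0.0 F [ 0.2  0.4 -1.2]
[[0.994, 0.11, 0.001], [0.11, -0.994, 0.0], [0.001, -0.0, -1.0]]
[(136, 88), (137, 113), (138, 242), (139, 255), (140, 255), (141, 255), (142, 255), (143, 255), (144, 255), (145, 70), (146, 110), (147, 113)]
the job is handed in; nothing more can be done
None
```

I turned the module over, laid it contacts down on the blue pad, and pushed the drawer fully home. The job was handed in at about 35 s of the 72 s allowed.

- **Flip:** I stood the module on its end, gripped it again from its striped back and turned it down onto the pad.
- **Placing:** After release, the wrist camera showed the red stripe 3.3 mm toward the front of the pad's centre and 1.4 mm to the side, square to within 0.2°. About 2 mm of the forward offset was deliberate, to keep the gripper clear of the station.
- **Drawer:** I pushed the handle, at about 1 mm per step through the detent, until 15 N against the stop gave no more movement.
- **Check that it stayed home:** After I backed off, one wrist reading from farther away put the panel about 7 mm short of home. A closer second look without touching put it at x ≈ 0.666 m, against 0.665 m while held at the stop. The top view agreed within about 1.5 mm, so I took it as seated.
- **Other objects:** The case, positioner, objective and the brown and pink look-alikes showed no change from the first top view. That comparison was made just before the last handle check.

The module's position was not seen again after the drawer closed; it had not shifted on the pad partway through the push.

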